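# Lock the filler pump's cover with the quarter-turn key

### The job

Take the flat-bladed key from its oak block, set its blade into the slot of the cam lock on the filler pump's cover and, keeping the blade down in the slot without forcing it, turn the lock clockwise a quarter turn until it is fully home against its stop. Then stand the key back in the hole of its block, let go of it, and leave the glasses, the stopper and the small amber bottle standing where they are.

Things in the scene. Friction and masses are not known exactly. Their poses are not given: they have to be found in the camera images.
- pump: bottle-filling pump unit, a bare metal box 240 mm (its x) by 200 mm (its y) by 100 mm high, fixed to the table; origin at the centre of its underside, z up, front towards its -x. On top, centred 36 mm towards -x, lies a sheet-metal cover 150 by 170 by 6 mm with the cam lock in its middle. Behind the cover stand a gauge, reaching 174 mm above the table, and a shot glass
- cam_slot (a point): slotted head of the cam lock: round, steel, 32 mm across, 9 mm above the cover. The slot, 4.8 mm wide (edges bevelled 0.8 mm) and 6 mm deep, runs right across its top. Point: centre of the slot at the head's top face, about 121 mm above the table while open; x along the slot, z up; turns and sinks with the head: turning draws head and cover down evenly, 5 mm in the quarter turn
- cam (a joint): angle of the cam lock: 0 open (slot along the pump unit's y), grows when turned clockwise seen from above, 1.571 rad at its solid stop, fully home (slot along the pump unit's x, in line with two small raised marks on the cover). Starts at 0.1 to 0.35 rad, stays where it is left; turning takes 0.15 N m at first, 0.2 N m near the stop; over 0.5 N m is forcing it
- block: oak block 72 mm (its x) by 62 mm (its y) by 50 mm high, fixed to the table, that holds the key; origin at the centre of its underside, z up
- block_hole (a point): centre of the mouth of the block's upright hole, at the block's top, 50 mm above the table; the hole is 26 mm (x) by 17 mm (y) and 45 mm deep; axes as the block's
- key_grip (a point): centre of the handle of the loose flat-bladed key (about 120 g) standing upright, blade down, in the block. Flat black handle 44 mm (its x) by 14 mm (its y) by 50 mm high; under it a steel collar 32 mm across, 4 mm thick, that rests on the block's top, a 10 mm round shank 28 mm long, and the blade. The point is 29 mm above the collar's underside; z up, x along the handle's width
- key_tip (a point): middle of the end of the key's flat steel blade, 71 mm below point key_grip; the blade is 20 mm wide (x), 3 mm thick (y), 14 mm long; axes as key_grip's
- glass_deck: clear shot glass, 48 mm across, 62 mm high, standing on the rear deck of the pump unit; origin at the centre of its underside, z up
- glass_block: clear shot glass, 48 mm across, 62 mm high, standing behind the oak block; origin at the centre of its underside, z up
- glass_near: clear shot glass, 48 mm across, 62 mm high, standing on the robot's side of the oak block; origin at the centre of its underside, z up
- stopper: dark wooden bottle stopper, 34 mm across, 42 mm high, standing upright behind the oak block; origin at the centre of its underside, z up
- flask: small amber bottle, 60 mm across, 130 mm high, standing behind the pump unit; origin at the centre of its underside, z up
Things that resemble listed ones, but are neither listed nor needed, are in the scene too. There is more than one size of the part that bears key_grip; the job needs the smaller.

How it is judged:
By the outcome, as a careful person would: the job done as asked, in the order asked, and still so for the second after the job is handed in, with the robot touching nothing.
It also fails if it takes over 72 s, if anything falls off the work surface, if the arm or the gripper's body presses on something with over 40 N, if the wrist force passes 120 N, or if a joint passes its speed limit or range.

### The arm

A 6-joint arm with a two-finger parallel gripper is mounted at the origin on the work surface. World frame = base frame: x ahead of the robot, y to its left, z up, the work surface at z = 0. Lengths are in m, angles in rad, forces in N, time in s.
With the tool pointing down it reaches from about 0.35 to 0.85 m from the base axis. Payload 8.1 kg.
Tool frame: the origin (TCP) lies on the front face of the gripper's body, between the roots of the fingers; the fingertips stand 73 mm ahead of it and the grasp point (between the pads) lies 54 mm ahead of it (manip.finger_overhang is the distance from the TCP to the fingertips, in m); y points along the fingers, z is the direction in which the jaws open and shut, and the axes are right-handed (so a half turn about y gives the same grasp; the last joint's range is limited). The gripper opens to 85 mm and grips with 20 to 120 N. Pads are 22 mm wide; open, the fingers measure 114 mm over their backs; the gripper's body (76 mm by 85 mm) begins 54 mm behind the grasp point. The pads swing forward as they close: fully open they stand 13 mm farther back than shut.
Start: joints at [-1.39, 0.13, 1.488, -0, 1.523, -0.085], TCP at [0.158, -0.579, 0.304] pointing down, gripper open.
Joint ranges: [-2.96, 2.96], [-0.89, 2.26], [0.02, 2.5], [-1.34, 4.48], [0, 2.73], [-2.66, 2.66]. Speed limits (rad/s): [2.39, 2.39, 2.79, 3.14, 3.14, 3.14].

### API

Orientations are given as a 3x3 rotation matrix whose columns are the frame's x, y, z axes.
In Python, from plant import sensors, optics, sign_off, manip gives the robot as it stands. The module is installed in compiled form; this text tells all that it offers.
- The arm moves only by the tool play_rows, never from a script. Its argument "moves" is one flat list of numbers, 6 for each row, row after row: the shift along the world's x, y, z in m, then the turn, a rotation vector about the world's x, y, z in degrees. In form: [x, y, z, rx, ry, rz, x, y, z, rx, ry, rz, ...]. A call has 1 to 8 rows; each row is the pose to reach, as a shift and turn from the pose commanded when the call began; what a row does not reach only later rows make up. A row lasts 1/10 s, in which the tool goes at most 50 mm and 8.59 degrees, less where a joint would pass 70% of its speed; a pose out of reach is approached as far as the arm can. A call with a gripper value outside its range is refused whole. "gripper" is the opening, from -1 (shut) to 1 (fully open), set as the call begins (left out, the last holds). The fingers move at their own pace and stop on an object; "grip_force" is the grip in N (left out, the last holds). Time passes only in rows, so rows that repeat a pose let the fingers close. It gives the time, the measured TCP pose, the force and the opening at its end, in the units of the state.
- sensors.observe(): the state, without advancing time (a new reading comes with each control period).
- optics.read_camera(name): name is "scene" or "top" or "wrist"; returns a dict with "image" (400x640x3 uint8, red, green, blue), "fx", "fy", "cx", "cy" (pixels), "xyz" and "rotation" of the camera in the world; the wrist camera has in their place "mount" (4x4, takes a point from camera to tool coordinates, whose origin is the TCP and whose axes are the tool frame's). Camera axes: x right, y up, looking along -z (the intrinsics and any distortion apply to the point x, -y, -z); pixel columns grow to the right and rows downward; lengths in m; the calibration is good to about 2 mm. A picture is of the moment at which its call begins: read the wrist's pose just before it. There is no depth.
- sign_off(): hands the job in, once; it reports no verdict.
Trained networks look in a picture, given as the dict that the camera call returned (one of the last four; its "shot" number tells which), for a name from the list of things; names that differ only in an ending like _2 or _b are one class to them, and where a whole thing is asked for, a point or a joint stands for the part that bears it (a point fixed in the world has none). Each returns a list of dicts, best first, with "score" (0 to 1); they miss things now and then, are a little off and sometimes report something else, mostly with a low value. They report only what shows in the picture. A call takes as long as a camera call. They do not tell look-alikes from the thing itself.
- optics.masks_of(label, picture): "mask" (400x640 bool, what is visible of it) and "box" ([left, top, right, bottom] in pixels, round what is visible of it).
The state is a dict: "time_s": time; "joint_pos": joint angles; "joint_velocities": joint speeds; "joint_efforts": joint torques, N m; "tool_pos": TCP position; "ee_rot": TCP orientation; "wrist_force": force on the tool from outside, world axes, zero at the start; "torque": the same for the moment, N m; "opening": finger opening in m.
Only numpy, scipy, OpenCV 4.12 (cv2) and the standard library are available. Lean on these libraries where they do the work, as an engineer would, in place of code of your own. Each camera call takes 0.05 s, during which the arm holds its last target.

## Working session

There is one attempt and no reset: what is moved stays moved. The work goes in short steps, Python scripts to look and compute and a tool call to move; the robot and the scene stay as the last step left them, time stands still between calls to the robot, and variables do not carry over. Pictures are saved under pics/ and viewed, and the job is handed in when it is done.

Besides the shell and the picture viewer there is one more tool, called as name(argument=value, ...) on one line, values as JSON. play_rows: Moves the arm, as the interface text tells. Its arguments: {"type":"object","properties":{"moves":{"type":"array","items":{"type":"number"}},"gripper":{"type":"number"},"grip_force":{"type":"number"}},"required":["moves"]}

```bash
mkdir -p pics; ls; python3 - <<'E'
from plant import sensors, optics, manip
import cv2
s=sensors.observe()
for k,v in s.items(): print(k,v)
print(manip.finger_overhang)
for n in ["scene","top","wrist"]:
    p=optics.read_camera(n)
    cv2.imwrite(f"pics/{n}0.png",p["image"][:,:,::-1])
    print(n,{k:v for k,v in p.items() if k!="image"})
E
```

```text
pics
time_s 0.0
joint_pos [-1.39042385e+00  1.31134559e-01  1.48925402e+00  1.90649997e-05
  1.52300786e+00 -8.53751377e-02]
joint_velocities [-4.05259892e-04 -1.49100959e-03  1.60781331e-05  6.44536432e-04
  8.55814206e-04 -2.08203900e-04]
joint_efforts [-3.32102376e-03 -5.69415092e+01 -5.00554061e+01 -6.43006297e-04
  1.48305466e-02  4.67738435e-07]
tool_pos [ 0.15754641 -0.57852433  0.30287408]
ee_rot [[-9.64896694e-01 -3.04857308e-04  2.62629544e-01]
 [-2.62629664e-01  1.77793700e-03 -9.64895071e-01]
 [-1.72783470e-04 -9.99998373e-01 -1.79559011e-03]]
wrist_force [0.29568653 0.70572424 0.01821103]
torque [0.0272257  0.01807515 0.03397259]
opening 0.08525192083593998
0.0726
scene {'fx': 513.6882318230801, 'fy': 513.6882318230801, 'cx': 321.8289714235541, 'cy': 193.8263829403865, 'xyz': array([ 1.22256806, -0.4625168 ,  0.91266034]), 'rotation': array([[ 0.53395273, -0.61766391,  0.57739568],
       [ 0.84536806,  0.37729289, -0.37815727],
       [ 0.01572681,  0.69002997,  0.72360991]]), 'shot': 1}
top {'fx': 455.35224036212736, 'fy': 455.35224036212736, 'cx': 320.86770359968307, 'cy': 202.56408721532378, 'xyz': array([ 0.48184974, -0.02864113,  1.10062633]), 'rotation': array([[-0.01155537,  0.99487654, -0.10043475],
       [-0.9998824 , -0.0125091 , -0.00887142],
       [-0.01008231,  0.10032042,  0.9949041 ]]), 'shot': 2}
wrist {'fx': 315.66633138289075, 'fy': 315.66633138289075, 'cx': 324.72026889041007, 'cy': 198.18804122422452, 'mount': array([[ 2.20297071e-04, -9.51755048e-01, -3.06858730e-01,
        -7.91272314e-02],
       [-1.06492890e-04,  3.06858714e-01, -9.51755073e-01,
        -6.92125349e-02],
       [ 9.99999970e-01,  2.42347128e-04, -3.37550696e-05,
         1.02459962e-03],
       [ 0.00000000e+00,  0.00000000e+00,  0.00000000e+00,
         1.00000000e+00]]), 'shot': 3}
```

View pics/scene0.png

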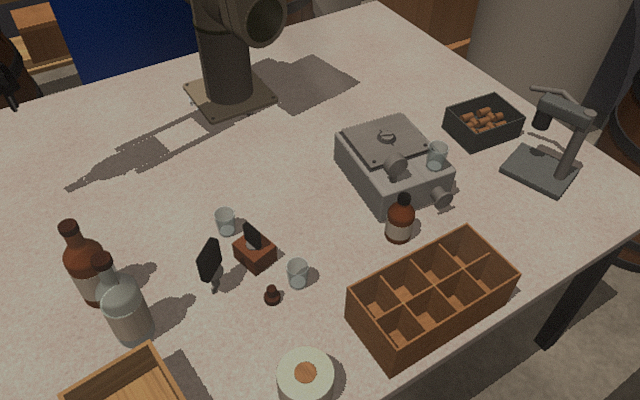

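View pics/top0.png

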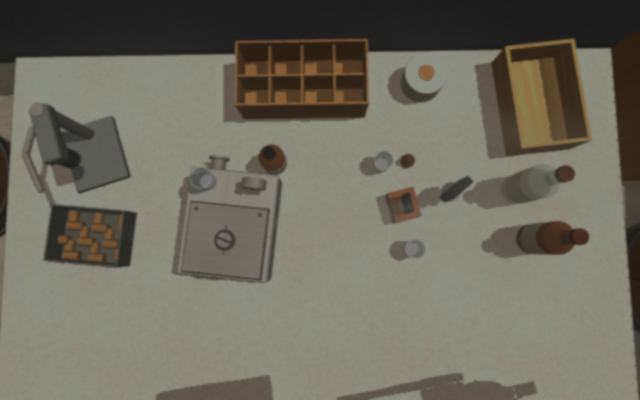

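View pics/wrist0.png

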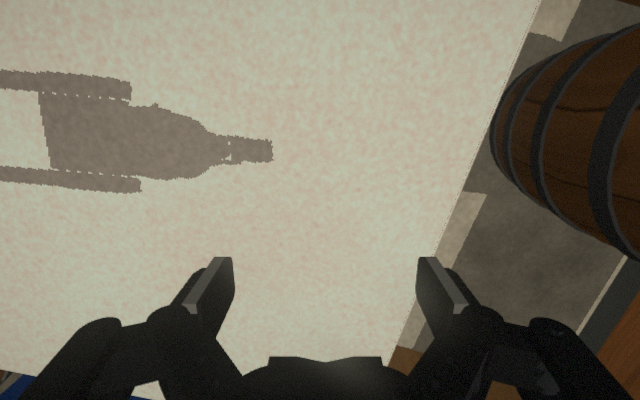

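```bash
cat > h.py <<'E'
import numpy as np, cv2
from plant import sensors, optics
def cam(p,s=None):
    if 'xyz' in p: return np.array(p['xyz']),np.array(p['rotation'])
    R=np.array(s['ee_rot']);t=np.array(s['tool_pos']);m=p['mount']
    return R@m[:3,3]+t, R@m[:3,:3]
def px2w(p,u,v,z,s=None):
    c,R=cam(p,s)
    d=R@np.array([(u-p['cx'])/p['fx'],-(v-p['cy'])/p['fy'],-1])
    return c+d*(z-c[2])/d[2]
def w2px(p,w,s=None):
    c,R=cam(p,s); q=R.T@(np.asarray(w)-c)
    return np.array([p['cx']+p['fx']*q[0]/-q[2], p['cy']-p['fy']*q[1]/-q[2]])
def save(n,img,crop=None,f=1):
    if crop: l,t,r,b=crop; img=img[t:b,l:r]
    cv2.imwrite(f"pics/{n}.png",cv2.resize(img[:,:,::-1],None,fx=f,fy=f,interpolation=cv2.INTER_CUBIC))
E
python3 - <<'E'
from h import *
for n in ["top","scene"]:
    p=optics.read_camera(n)
    for l in ["pump","cam_slot","block","key_grip","glass_deck","stopper","flask"]:
        for d in optics.masks_of(l,p)[:4]:
            m=d['mask'];ys,xs=np.nonzero(m)
            print(n,l,round(d['score'],2),d['box'],m.sum(),xs.mean().round(1) if len(xs) else 0,ys.mean().round(1) if len(ys) else 0)
    if n=="top": 
        save("topA",p['image'],(340,130,500,270),5); save("topB",p['image'],(160,140,300,290),4)
    else:
        save("scA",p['image'],(170,180,330,320),5); save("scB",p['image'],(310,90,480,250),4)
E
```

```text
top pump 0.78 [176.8, 153.3, 283.7, 281.2] 9926 230.5 225.7
top cam_slot 0.6 [218.4, 234.8, 228.1, 244.2] 143 223.5 239.3
top block 0.62 [385.3, 187.6, 421.9, 227.8] 781 401.6 205.4
top key_grip 0.88 [438.9, 176.7, 471.0, 199.4] 431 453.9 189.4
top key_grip 0.67 [399.7, 189.8, 415.7, 214.5] 238 405.5 203.2
top glass_deck 0.56 [188.8, 165.5, 216.4, 188.4] 519 202.4 178.7
top glass_deck 0.2 [399.8, 194.9, 410.9, 213.9] 205 405.8 202.8
top stopper 0.74 [399.2, 151.0, 414.9, 165.8] 172 407.0 160.4
top flask 0.74 [259.4, 143.5, 286.2, 172.8] 649 271.9 159.0
scene pump 0.69 [335.5, 114.5, 457.9, 219.9] 8035 390.9 164.1
scene pump 0.38 [264.7, 283.1, 280.7, 307.3] 258 271.6 295.4
scene cam_slot 0.62 [379.6, 130.5, 394.0, 142.6] 128 386.0 135.7
scene block 0.85 [231.4, 233.8, 276.3, 276.7] 1111 254.5 254.1
scene key_grip 0.96 [196.9, 241.4, 227.4, 291.6] 935 210.0 262.7
scene key_grip 0.81 [242.2, 221.0, 262.4, 250.5] 418 251.3 235.7
scene glass_deck 0.7 [425.3, 138.6, 448.0, 174.9] 601 436.2 154.8
scene stopper 0.68 [262.2, 281.6, 281.5, 304.7] 279 271.1 295.1
scene stopper 0.32 [241.9, 222.1, 260.7, 253.1] 376 251.3 237.1
scene flask 0.86 [387.1, 193.7, 414.8, 240.5] 1156 399.7 219.4
```

View pics/topA.png

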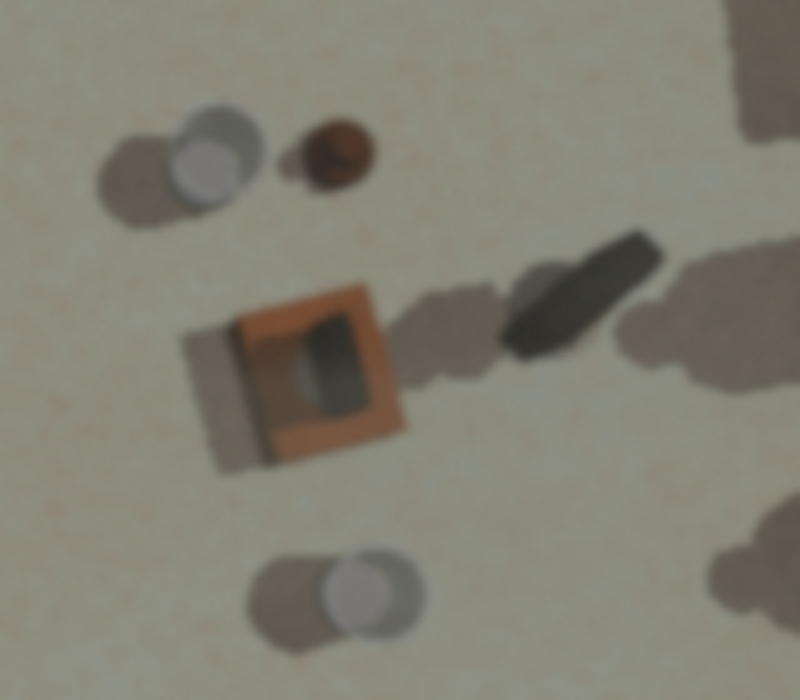

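View pics/topB.png

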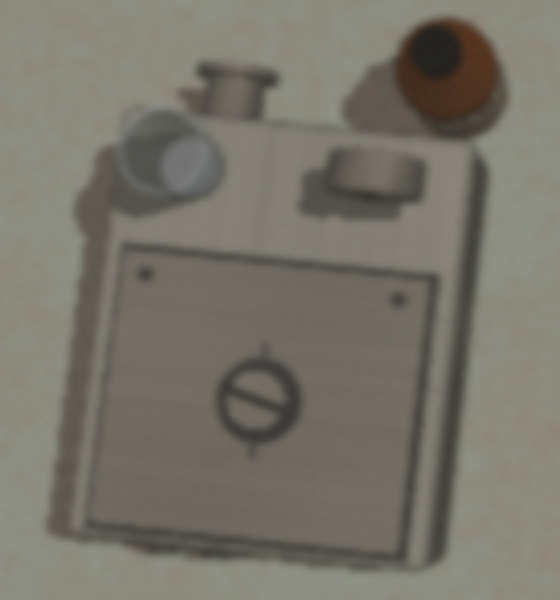

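View pics/scA.png

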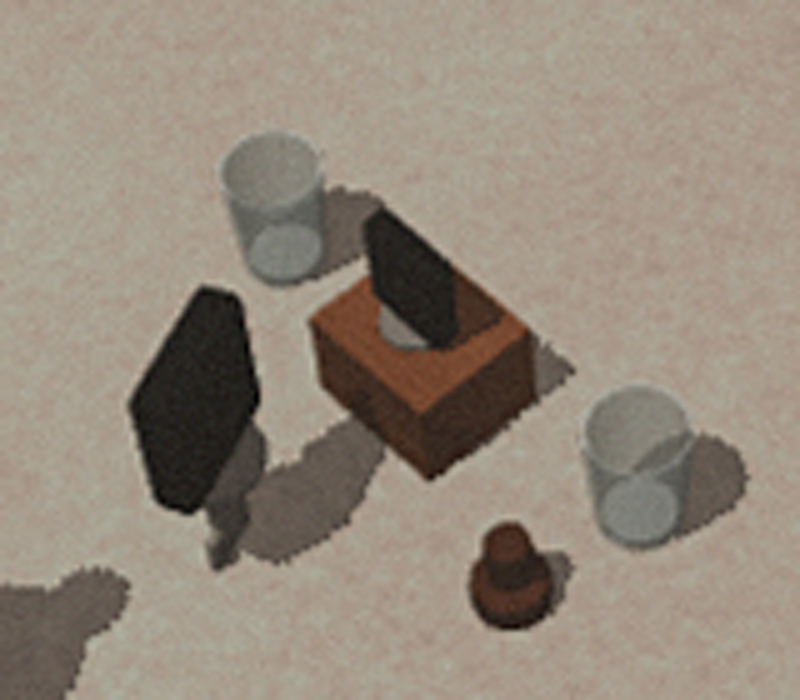

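View pics/scB.png

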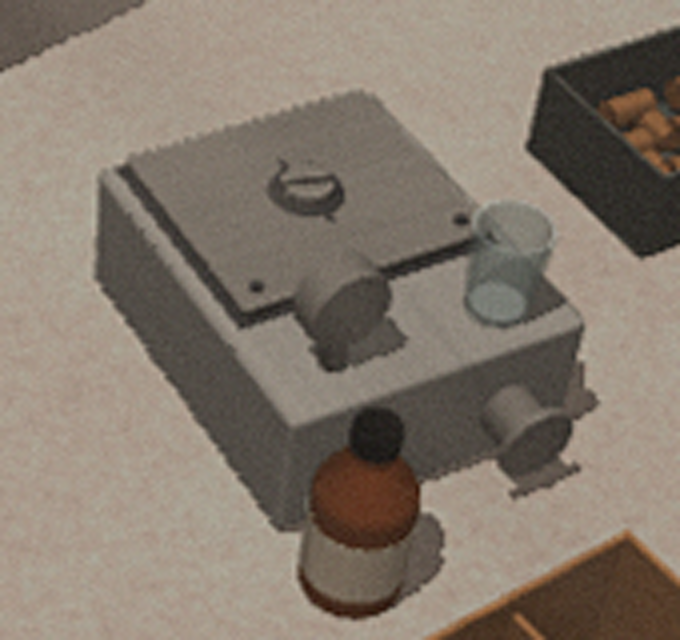

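```bash
python3 - <<'E'
from h import *
p=optics.read_camera("top")
a=lambda u,v,z:print(px2w(p,u,v,z).round(4))
f=lambda cx,cy:(340+cx/5-.4,130+cy/5-.4)
g=lambda cx,cy:(160+cx/4-.4,140+cy/4-.4)
print("block corners")
for c in [(237,322),(365,285),(408,428),(273,465)]: a(*f(*c),.05)
print("key top");[a(*f(*c),.104) for c in [(345,315),(370,410),(315,340),(335,415)]]
print("bigkey top");[a(*f(*c),.15) for c in [(640,232),(520,360)]]
print("glass near rim, block rim, stopper");a(*f(380,595),.05);a(*f(215,155),.05);a(*f(340,150),.03)
print("cam");a(*g(259,401),.121)
print("slot");[a(*g(*c),.121) for c in [(225,386),(290,413)]]
print("marks");[a(*g(*c),.112) for c in [(265,348),(251,455)]]
print("cover");[a(*g(*c),.112) for c in [(125,245),(437,276),(405,556),(87,524)]]
print("gauge,glass");a(*g(375,170),.15);a(*g(170,155),.15)
E
```

```text
block corners
[ 0.6059 -0.1729  0.05  ]
[ 0.6225 -0.2328  0.05  ]
[ 0.5557 -0.2504  0.05  ]
[ 0.5394 -0.1878  0.05  ]
key top
[ 0.6021 -0.2131  0.104 ]
[ 0.56   -0.2227  0.104 ]
[ 0.5912 -0.1995  0.104 ]
[ 0.558  -0.2073  0.104 ]
bigkey top
[ 0.6301 -0.3295  0.15  ]
[ 0.5766 -0.2771  0.15  ]
glass near rim, block rim, stopper
[ 0.4792 -0.2351  0.05  ]
[ 0.6847 -0.1647  0.05  ]
[ 0.6902 -0.2268  0.03  ]
cam
[0.5028 0.1885 0.121 ]
slot
[0.5111 0.2069 0.121 ]
[0.4962 0.1717 0.121 ]
marks
[0.5317 0.1875 0.112 ]
[0.4739 0.1945 0.112 ]
cover
[0.589  0.2648 0.112 ]
[0.5698 0.0938 0.112 ]
[0.4191 0.111  0.112 ]
[0.438  0.2827 0.112 ]
gauge,glass
[0.623  0.1219 0.15  ]
[0.6324 0.2305 0.15  ]
```

play_rows(moves=[0.018, 0.035, 0.005, 0, 0, 0, 0.036, 0.07, 0.01, 0, 0, 0, 0.054, 0.105, 0.01, 0, 0, 0, 0.072, 0.14, 0.01, 0, 0, 0, 0.09, 0.175, 0.01, 0, 0, 0, 0.108, 0.21, 0.01, 0, 0, 0, 0.126, 0.245, 0.01, 0, 0, 0, 0.142, 0.279, 0.01, 0, 0, 0], gripper=0.1)

```text
time_s: 1.8
tool_pos: [0.3001, -0.2984, 0.3141]
ee_rot: [[-0.965, 0.001, 0.263], [-0.263, -0.0, -0.965], [-0.0, -1.0, 0.001]]
wrist_force: [1.1, 0.6, 0.8]
opening: 0.047
```

play_rows(moves=[0.04, 0.013, 0, 0, 0, 0, 0.08, 0.026, 0, 0, 0, 0, 0.12, 0.039, 0, 0, 0, 0, 0.16, 0.052, 0, 0, 0, 0, 0.2, 0.065, 0, 0, 0, 0, 0.24, 0.078, 0, 0, 0, 0, 0.28, 0.089, -0.01, 0, 0, 0, 0.28, 0.089, -0.01, 0, 0, 0])

```text
time_s: 2.6
tool_pos: [0.5823, -0.2085, 0.2999]
ee_rot: [[-0.964, -0.004, 0.266], [-0.266, 0.003, -0.964], [0.003, -1.0, -0.004]]
wrist_force: [-0.3, 0.3, -1.6]
opening: 0.0471
```

```bash
python3 - <<'E'
from h import *
s=sensors.observe();p=optics.read_camera("wrist")
print(s['time_s'],s['tool_pos'],s['joint_pos'],s['opening'],s['wrist_force'],s['torque']);save("w1",p['image'])
for l in ["key_grip","block"]:
    for d in optics.masks_of(l,p)[:3]: print(l,d['score'],d['box'])
E
```

```text
2.6 [ 0.58234459 -0.20847788  0.29994152] [-4.27227475e-01  1.85279447e-01  1.43472172e+00  1.21430845e-03
  1.52608000e+00  8.74488352e-01] 0.04708892418433098 [-0.33315697  0.29049271 -1.60174058] [0.04480386 0.00743417 0.01921757]
key_grip 0.7 [316.1, 158.8, 343.5, 216.7]
key_grip 0.64 [407.9, 160.9, 506.9, 227.6]
block 0.56 [297.1, 135.9, 358.9, 209.4]
```

View pics/w1.png

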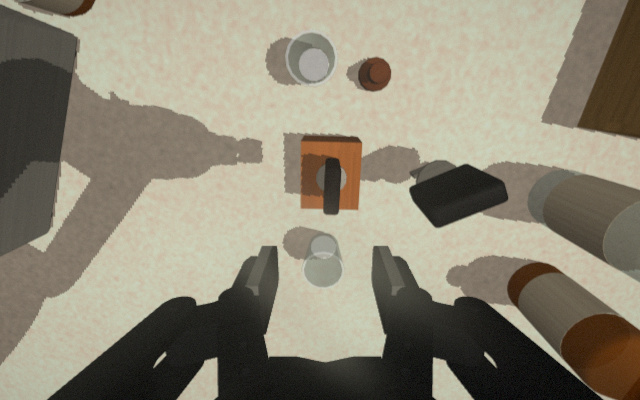

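```bash
python3 - <<'E'
from h import *
s=sensors.observe();p=optics.read_camera("wrist")
save("w2",p['image'],(290,125,370,225),6)
E
```

```text
(no output)
```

View pics/w2.png

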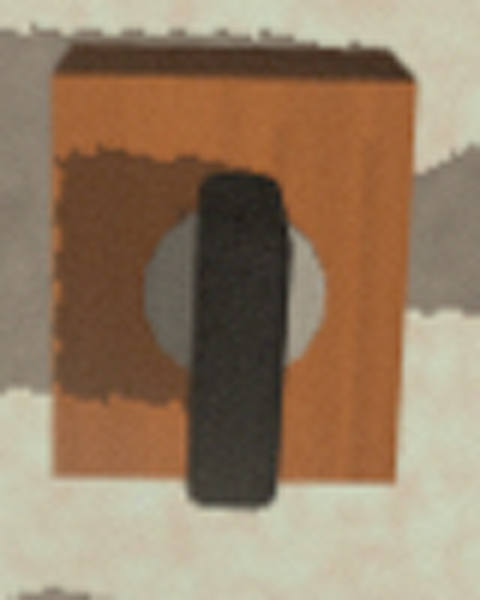

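```bash
python3 - <<'E'
from h import *
s=sensors.observe();p=optics.read_camera("wrist")
g=lambda c:(290+c[0]/6-.42,125+c[1]/6-.42)
def w(c,z): return px2w(p,*g(c),z,s)
ang=lambda a,b:np.degrees(np.arctan2(*(a-b)[[1,0]]))
C=[w(c,.05) for c in [(55,76),(413,82),(395,483),(53,477)]]
print(np.array(C).round(4),np.mean(C,0)); print([ang(C[0],C[3]),ang(C[1],C[2]),ang(C[1],C[0])+90,ang(C[2],C[3])+90])
print([np.linalg.norm(C[i]-C[(i+1)%4]) for i in range(4)])
print("collar",w((235,293),.054))
n=[w((190,502),.104),w((275,504),.104)]; print("near mid",np.mean(n,0), np.linalg.norm(n[0]-n[1]))
for a,b in [((199,200),(189,490)),((288,240),(276,490))]: print(ang(w(a,.104),w(b,.104)))
print(ang(n[1],n[0])+90)
# predict
c0=np.mean(C,0)
for th in (12,15,18):
  t=np.radians(th);ex=np.array([np.cos(t),np.sin(t),0]);ey=np.array([-np.sin(t),np.cos(t),0])
  kc=np.array([w((235,293),.054)[0],w((235,293),.054)[1],.104])
  print(th,[((w2px(p,kc+a*.022*ex+b*.007*ey,s)+.42-[290,125])*6).round() for a in(1,-1) for b in (1,-1)])
E
```

```text
[[ 0.6109 -0.1765  0.05  ]
 [ 0.6258 -0.2352  0.05  ]
 [ 0.5563 -0.2531  0.05  ]
 [ 0.5412 -0.1932  0.05  ]] [ 0.58356791 -0.21448598  0.05      ]
[np.float64(13.467792731228478), np.float64(14.481680261921001), np.float64(14.249397831155107), np.float64(14.130811644361074)]
[np.float64(0.06052432514173248), np.float64(0.07176371314505822), np.float64(0.061792671997057014), np.float64(0.07164189591843238)]
collar [ 0.5835691  -0.21553455  0.054     ]
near mid [ 0.56343025 -0.22004795  0.104     ] 0.012847341415477071
13.135972324767103
13.212383876167676
13.762381285514891
12 [array([200., 222.]), array([297., 228.]), array([184., 509.]), array([277., 514.])]
15 [array([192., 224.]), array([289., 225.]), array([192., 511.]), array([284., 512.])]
18 [array([184., 227.]), array([281., 222.]), array([199., 514.]), array([292., 509.])]
```

play_rows(moves=[0.003, -0.004, -0.03, 0, 0, -1.5, 0.003, -0.004, -0.06, 0, 0, -1.5, 0.003, -0.004, -0.08, 0, 0, -1.5, 0.003, -0.004, -0.08, 0, 0, -1.5, 0.003, -0.004, -0.08, 0, 0, -1.5])

```text
time_s: 3.35
tool_pos: [0.5822, -0.2156, 0.2252]
ee_rot: [[-0.972, 0.001, 0.236], [-0.236, -0.001, -0.972], [-0.001, -1.0, 0.001]]
wrist_force: [-0.5, -0.0, 0.8]
opening: 0.0472
```

```bash
python3 - <<'E'
from h import *
s=sensors.observe();p=optics.read_camera("wrist")
print(s['tool_pos'],s['ee_rot']);save("w3",p['image'],(240,120,440,320),3.5)
E
```

```text
[ 0.58222721 -0.21555928  0.22522049] [[-9.71666907e-01  9.15083324e-04  2.36352668e-01]
 [-2.36353184e-01 -5.02650825e-04 -9.71667083e-01]
 [-7.70353481e-04 -9.99999455e-01  7.04692030e-04]]
```

View pics/w3.png

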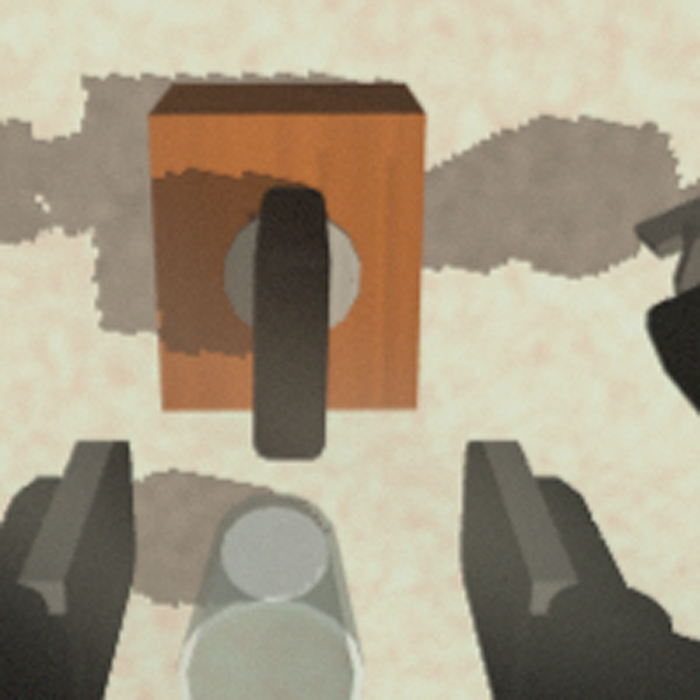

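play_rows(moves=[0.002, 0, -0.03, 0, 0, 0, 0.002, 0, -0.06, 0, 0, 0, 0.002, 0, -0.08, 0, 0, 0, 0.002, 0, -0.089, 0, 0, 0, 0.002, 0, -0.089, 0, 0, 0, 0.002, 0, -0.089, 0, 0, 0])

```text
time_s: 4.0
tool_pos: [0.5857, -0.2154, 0.137]
ee_rot: [[-0.971, 0.003, 0.237], [-0.237, -0.001, -0.971], [-0.002, -1.0, 0.002]]
wrist_force: [0.5, 0.8, 0.5]
opening: 0.047
```

```bash
python3 - <<'E'
from h import *
s=sensors.observe();p=optics.read_camera("wrist")
print(s['tool_pos'],s['wrist_force']);save("w4",p['image'],(200,80,480,400),2.4)
E
```

```text
[ 0.58567264 -0.21544648  0.13703863] [0.51903653 0.76526166 0.4966348 ]
```

View pics/w4.png

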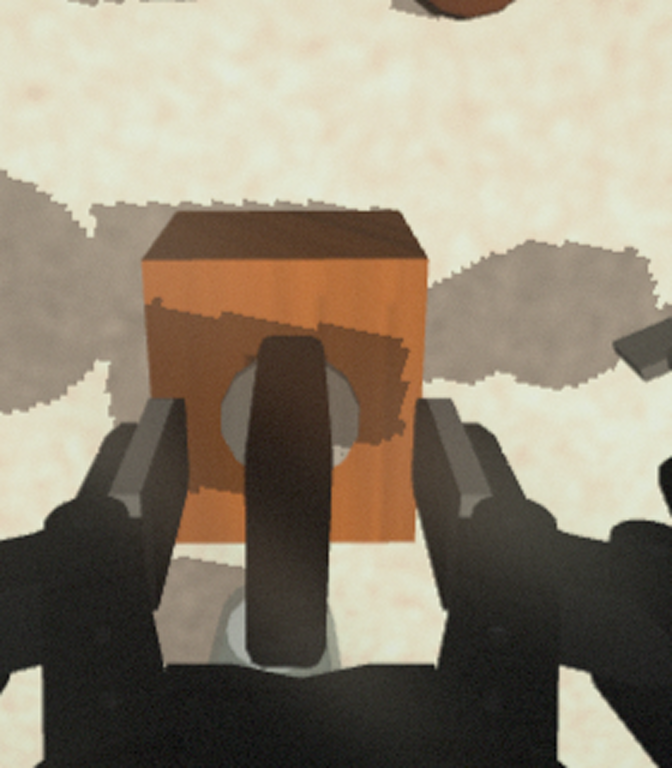

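play_rows(moves=[0, 0.002, 0, 0, 0, 0, 0, 0.002, 0, 0, 0, 0])

```text
time_s: 4.25
tool_pos: [0.5853, -0.213, 0.1362]
ee_rot: [[-0.971, 0.002, 0.237], [-0.237, -0.001, -0.971], [-0.002, -1.0, 0.001]]
wrist_force: [-0.9, 0.0, 0.1]
opening: 0.0468
```

play_rows(moves=[0, 0, 0, 0, 0, 0, 0, 0, 0, 0, 0, 0, 0, 0, 0, 0, 0, 0, 0, 0, 0, 0, 0, 0, 0, 0, 0, 0, 0, 0, 0, 0, 0, 0, 0, 0], gripper=-1, grip_force=80)

```text
time_s: 4.85
tool_pos: [0.5848, -0.213, 0.1352]
ee_rot: [[-0.971, 0.0, 0.237], [-0.237, -0.0, -0.971], [-0.0, -1.0, 0.0]]
wrist_force: [0.6, 0.7, 4.0]
opening: 0.013
```

```bash
python3 - <<'E'
from h import *
s=sensors.observe();p=optics.read_camera("wrist")
print(s['tool_pos'],s['wrist_force'],s['opening']);save("w5",p['image'],(200,80,480,400),2.4)
E
```

```text
[ 0.58480309 -0.21298008  0.13517632] [0.55230422 0.67114834 4.04575595] 0.013017221309212637
```

View pics/w5.png

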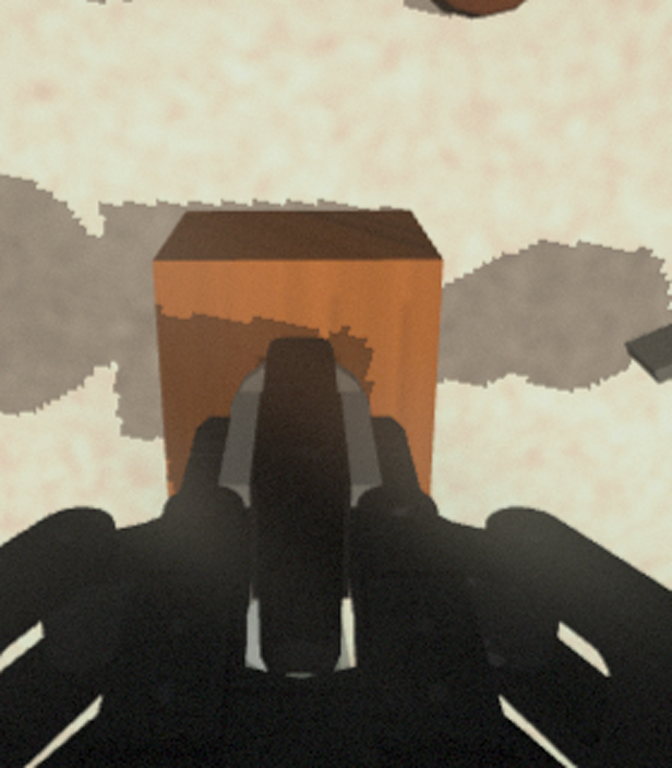

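play_rows(moves=[0, 0, 0.015, 0, 0, 0, 0, 0, 0.035, 0, 0, 0, 0, 0, 0.06, 0, 0, 0, 0, 0, 0.085, 0, 0, 0, 0, 0, 0.11, 0, 0, 0, 0, 0, 0.14, 0, 0, 0, 0, 0, 0.165, 0, 0, 0, 0, 0, 0.165, 0, 0, 0])

```text
time_s: 5.7
tool_pos: [0.5861, -0.2137, 0.3057]
ee_rot: [[-0.971, 0.007, 0.237], [-0.237, -0.003, -0.971], [-0.006, -1.0, 0.005]]
wrist_force: [0.9, -0.3, -0.5]
opening: 0.0133
```

```bash
python3 - <<'E'
from h import *
s=sensors.observe();p=optics.read_camera("wrist")
print(s['tool_pos'],s['wrist_force'],s['torque'],s['opening']);save("w6",p['image'],(200,80,480,400),2.4)
p=optics.read_camera("scene");save("s6",p['image'],(150,100,350,260),4)
E
```

```text
[ 0.58605277 -0.2136687   0.30571773] [ 0.86834146 -0.25670817 -0.4584433 ] [ 0.02895369 -0.04841304 -0.00512597] 0.01327188123827575
```

View pics/w6.png

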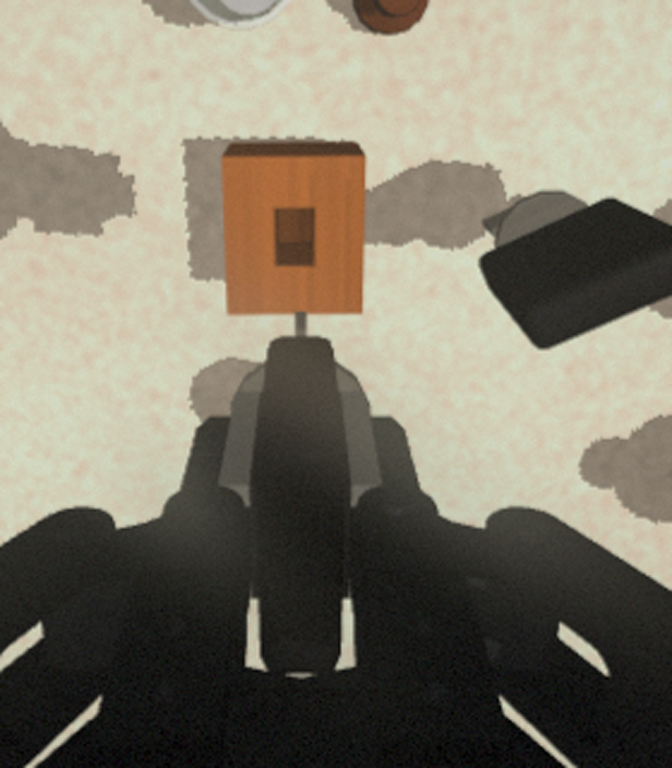

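View pics/s6.png

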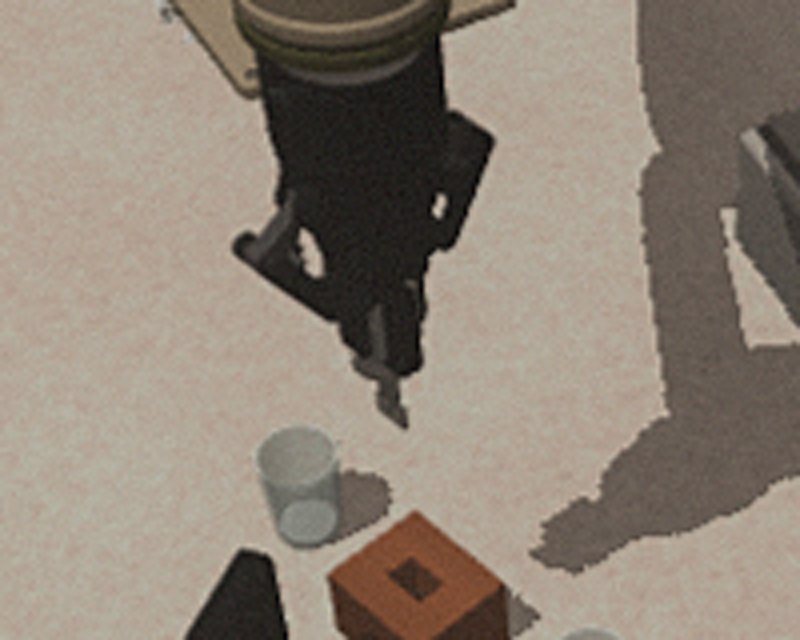

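play_rows(moves=[-0.009, 0.044, 0.01, 0, 0, 6, -0.018, 0.088, 0.02, 0, 0, 12, -0.027, 0.132, 0.025, 0, 0, 18, -0.036, 0.176, 0.03, 0, 0, 24, -0.045, 0.22, 0.03, 0, 0, 30, -0.054, 0.264, 0.03, 0, 0, 36, -0.063, 0.308, 0.03, 0, 0, 42, -0.072, 0.352, 0.03, 0, 0, 48])

```text
time_s: 6.6
tool_pos: [0.5111, 0.1406, 0.3277]
ee_rot: [[-0.47, -0.003, 0.883], [-0.883, -0.001, -0.47], [0.002, -1.0, -0.003]]
wrist_force: [1.2, 0.5, -1.2]
opening: 0.0127
```

play_rows(moves=[-0.01, 0.04, 0, 0, 0, 5.5, -0.01, 0.05, 0, 0, 0, 5.5, -0.01, 0.05, 0, 0, 0, 5.5, -0.01, 0.05, 0, 0, 0, 5.5])

```text
time_s: 7.0
tool_pos: [0.5025, 0.1882, 0.3287]
ee_rot: [[-0.388, -0.002, 0.922], [-0.922, -0.001, -0.388], [0.002, -1.0, -0.001]]
wrist_force: [0.2, -0.4, -1.5]
opening: 0.0132
```

```bash
python3 - <<'E'
from h import *
s=sensors.observe();p=optics.read_camera("wrist")
print(s['tool_pos'],s['ee_rot'],s['joint_pos'],s['wrist_force'],s['torque'],s['opening']);save("w7",p['image'],(160,0,480,300),2.5);save("w7f",p['image'])
E
```

```text
[0.50247125 0.1882315  0.32865834] [[-0.3879501  -0.00188121  0.92167846]
 [-0.92167845 -0.00125489 -0.38795266]
 [ 0.00188643 -0.99999744 -0.00124703]] [ 2.63258913e-01 -4.91550602e-02  1.62771879e+00 -7.22126833e-04
  1.56517188e+00  6.61672130e-01] [ 0.15528968 -0.41276439 -1.52136586] [-0.04099395  0.02681998 -0.03219369] 0.013159808785827135
```

View pics/w7f.png

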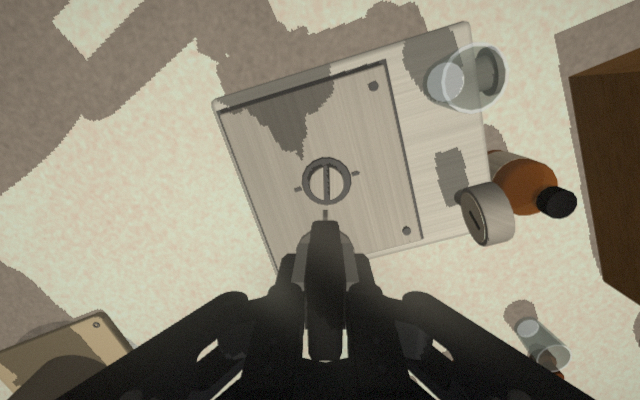

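View pics/w7.png

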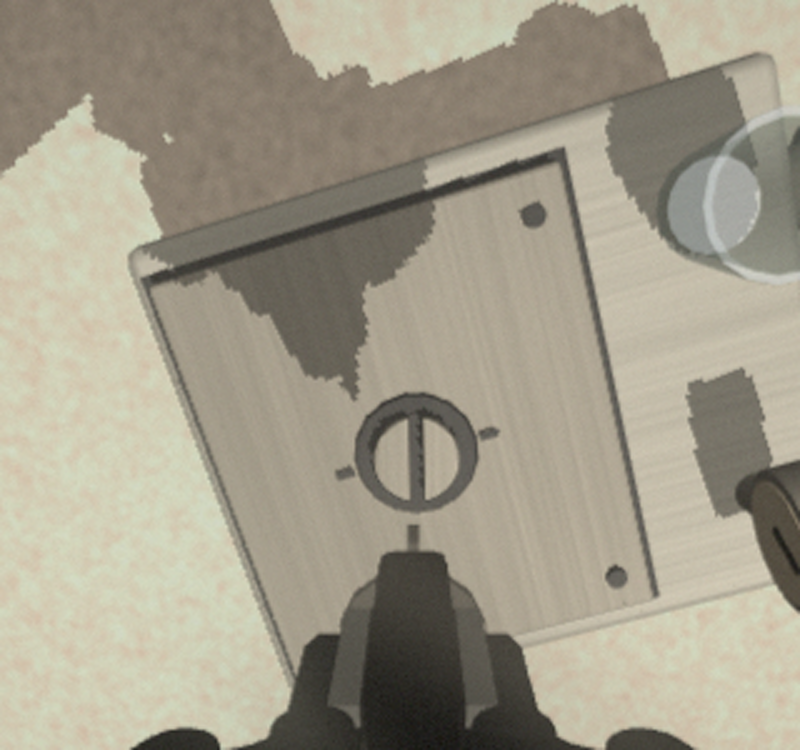

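```bash
python3 - <<'E'
from h import *
s=sensors.observe();p=optics.read_camera("wrist")
img=p['image'];save("w8",img,(285,145,365,240),8)
M=p['mount']
def tooldepth(u,v,y):
    d=M[:3,:3]@np.array([(u-p['cx'])/p['fx'],-(v-p['cy'])/p['fy'],-1]);c=M[:3,3]
    return c+d*(y-c[1])/d[1]
print("tip near corner tool",tooldepth(325.2,210,.1272))
print("slot world",px2w(p,160+416.5/2.5-.4,457/2.5-.4,.120,s))
g=lambda c:(160+c[0]/2.5-.4,c[1]/2.5-.4)
print("marks",[px2w(p,*g(c),.113,s) for c in [(345,473),(488,433)]])
a,b=[px2w(p,*g(c),.106,s) for c in [(160,275),(560,152)]];print("cover edge ang",np.degrees(np.arctan2(*(b-a)[[1,0]])))
a,b=[px2w(p,*g(c),.112,s) for c in [(656,595),(566,150)]];print("cover edge y ang",np.degrees(np.arctan2(*(b-a)[[1,0]])))
# hole from w6
s6p=np.array([.58605277,-.2136687,.30571773])
E
```

```text
tip near corner tool [-0.00657248  0.1272      0.00135234]
slot world [0.50597243 0.18993323 0.12      ]
marks [array([0.47807325, 0.19289924, 0.113     ]), array([0.53319753, 0.18636813, 0.113     ])]
cover edge ang -6.835149292352184
cover edge y ang 82.72607654048896
```

View pics/w8.png

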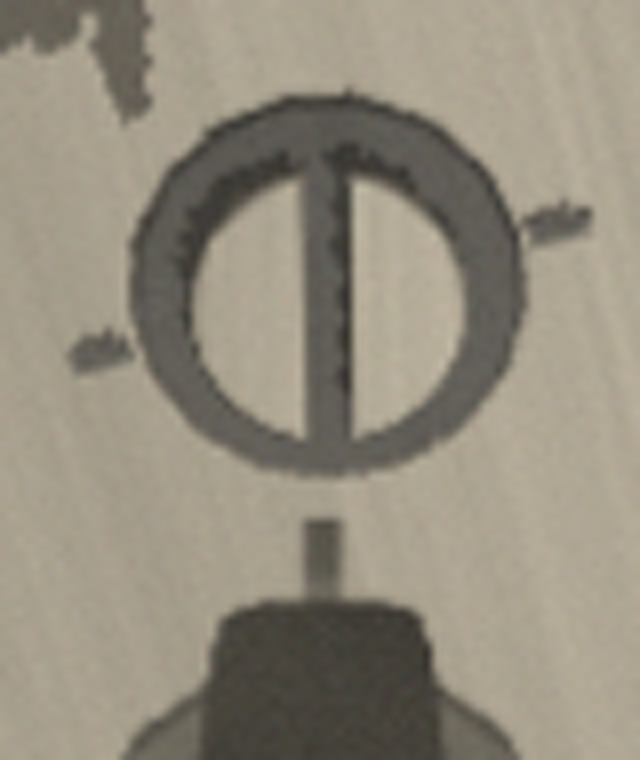

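play_rows(moves=[0.003, 0.004, -0.02, 0, 0, 0, 0.003, 0.004, -0.04, 0, 0, 0, 0.003, 0.004, -0.055, 0, 0, 0, 0.003, 0.004, -0.068, 0, 0, 0, 0.003, 0.004, -0.068, 0, 0, 0, 0.003, 0.004, -0.068, 0, 0, 0, 0.003, 0.004, -0.068, 0, 0, 0])

```text
time_s: 7.8
tool_pos: [0.5062, 0.1931, 0.2631]
ee_rot: [[-0.387, 0.002, 0.922], [-0.922, 0.0, -0.387], [-0.001, -1.0, 0.001]]
wrist_force: [-0.1, -0.7, -1.0]
opening: 0.0132
```

```bash
python3 - <<'E'
from h import *
s=sensors.observe();p=optics.read_camera("wrist")
print(s['tool_pos'],s['ee_rot'],s['wrist_force'],s['torque']);save("w9",p['image'],(275,160,375,240),8)
p=optics.read_camera("scene");save("s9",p['image'],(330,60,460,190),6)
E
```

```text
[0.50619293 0.19311034 0.26309129] [[-3.87218902e-01  1.72223170e-03  9.21986202e-01]
 [-9.21987181e-01  4.44905466e-04 -3.87220144e-01]
 [-1.07707951e-03 -9.99998418e-01  1.41559975e-03]] [-0.06857771 -0.72746206 -0.95922693] [ 0.00531348  0.01062812 -0.04620343]
```

View pics/w9.png

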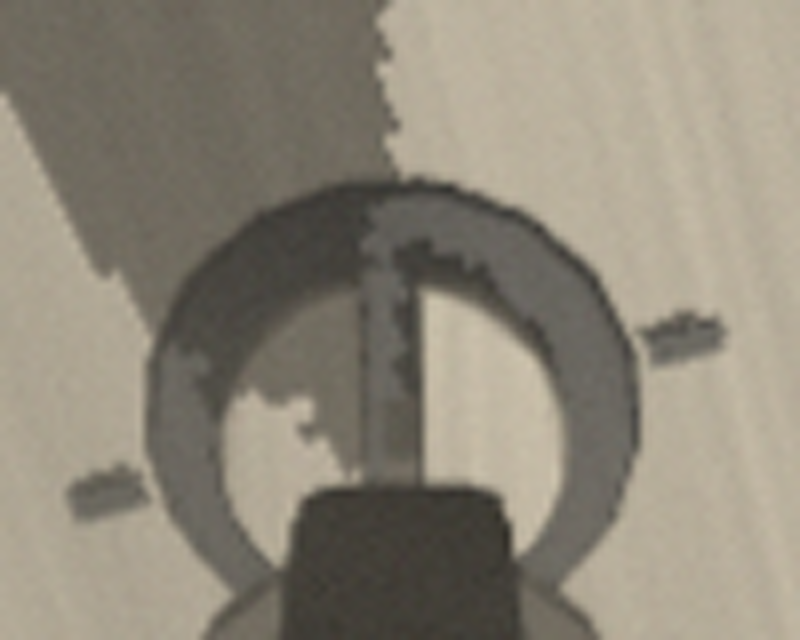

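View pics/s9.png

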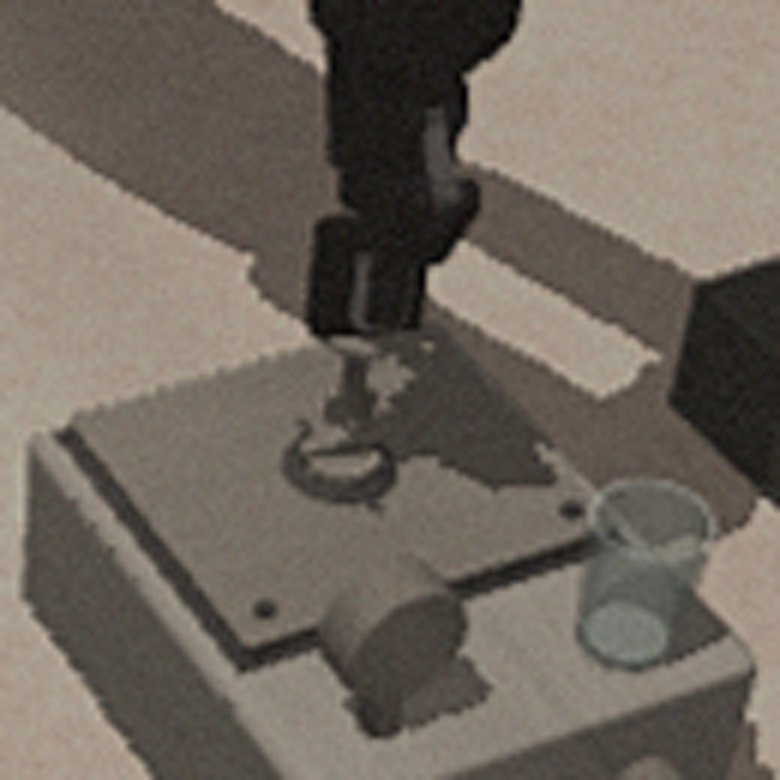

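```bash
python3 - <<'E'
from h import *
s=sensors.observe();p=optics.read_camera("wrist")
M=p['mount']
def td(u,v,y):
    d=M[:3,:3]@np.array([(u-p['cx'])/p['fx'],-(v-p['cy'])/p['fy'],-1]);c=M[:3,3]
    return (c+d*(y-c[1])/d[1])*1000
f=lambda c:(275+c[0]/8-.44,160+c[1]/8-.44)
y=s['tool_pos'][2]-.120
print("tip",td(*f((399,400)),.1272)); 
for n,c in dict(top=(395,285),l=(222,452),r=(568,452),slotmid=(392,400)).items(): print(n,td(*f(c),y))
for n,c in dict(rtop=(395,178),rl=(147,410),rr=(638,410)).items(): print(n,td(*f(c),y+.008))
print("marks",td(*f((107,492)),y+.007),td(*f((685,337)),y+.007))
E
```

```text
tip [ -6.87834699 127.2          0.84354717]
top [-11.87950436 143.09669538   0.47688615]
l [  3.85696418 143.09669538 -15.10418265]
r [  3.8613592  143.09669538  16.02655449]
slotmid [ -1.11432654 143.09669538   0.19819875]
rtop [-19.48843139 151.09669538   0.46379821]
rl [  2.77023744 151.09669538 -22.58697038]
rr [  2.7768496  151.09669538  23.00556668]
marks [ 10.55701779 150.09669538 -26.47042484] [ -4.70457175 150.09669538  27.0066392 ]
```

play_rows(moves=[-0.0007, -0.0003, -0.005, 0, 0, 0, -0.0007, -0.0003, -0.01, 0, 0, 0, -0.0007, -0.0003, -0.013, 0, 0, 0, -0.0007, -0.0003, -0.013, 0, 0, 0, -0.0007, -0.0003, -0.013, 0, 0, 0])

```text
time_s: 8.45
tool_pos: [0.5048, 0.1928, 0.2487]
ee_rot: [[-0.387, -0.0, 0.922], [-0.922, -0.0, -0.387], [0.0, -1.0, -0.0]]
wrist_force: [-0.1, -0.0, -0.8]
opening: 0.0131
```

```bash
python3 - <<'E'
from h import *
s=sensors.observe();p=optics.read_camera("wrist")
print(s['tool_pos'],s['wrist_force'],s['torque']);save("w10",p['image'],(275,160,375,240),8)
E
```

```text
[0.50483006 0.19275389 0.2486781 ] [-0.14045277 -0.02747211 -0.76643383] [ 0.0338271  -0.02242394  0.01423379]
```

View pics/w10.png

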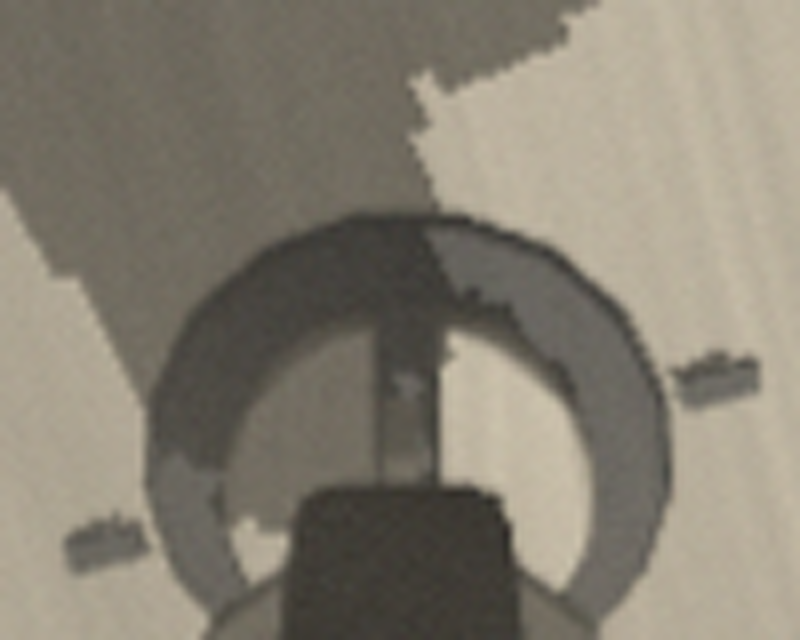

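```bash
python3 - <<'E'
from h import *
s=sensors.observe();p=optics.read_camera("wrist")
im=p['image'][190:230,305:345].astype(float); im=np.clip((im-40)*2.2,0,255).astype(np.uint8)
save("w11",im,None,16); print(s['tool_pos'],s['ee_rot'])
E
```

```text
[0.50492861 0.19278074 0.2488842 ] [[-3.86993618e-01 -7.28900559e-05  9.22082390e-01]
 [-9.22082389e-01 -5.71663745e-05 -3.86993623e-01]
 [ 8.09200940e-05 -9.99999996e-01 -4.50876148e-05]]
```

View pics/w11.png

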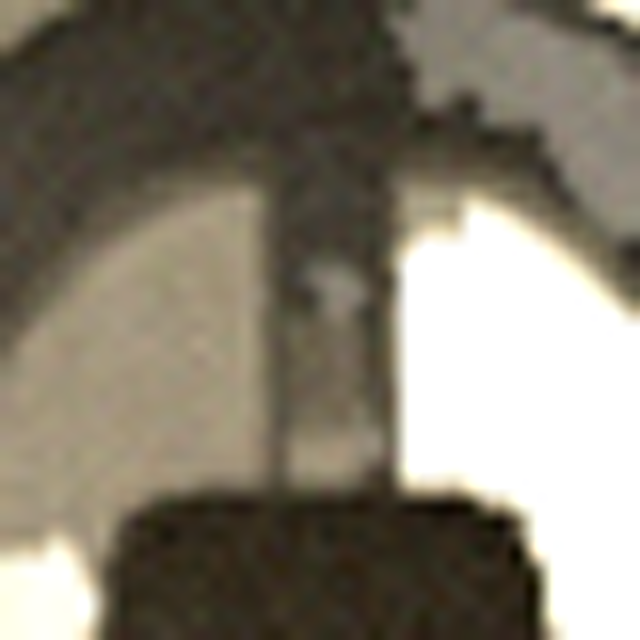

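play_rows(moves=[0.0002, -0.0001, -0.0015, 0, 0, 0, 0.0002, -0.0001, -0.003, 0, 0, 0, 0.0002, -0.0001, -0.003, 0, 0, 0])

```text
time_s: 8.85
tool_pos: [0.505, 0.1926, 0.2456]
ee_rot: [[-0.387, -0.0, 0.922], [-0.922, -0.0, -0.387], [0.0, -1.0, -0.0]]
wrist_force: [-1.0, -0.7, -1.4]
opening: 0.0129
```

play_rows(moves=[0, 0, -0.001, 0, 0, 0, 0, 0, -0.002, 0, 0, 0, 0, 0, -0.002, 0, 0, 0])

```text
time_s: 9.15
tool_pos: [0.5051, 0.1927, 0.2437]
ee_rot: [[-0.387, -0.0, 0.922], [-0.922, -0.0, -0.387], [0.0, -1.0, -0.0]]
wrist_force: [-0.7, -0.3, -2.5]
opening: 0.013
```

```bash
python3 - <<'E'
from h import *
s=sensors.observe();p=optics.read_camera("wrist")
save("w12",p['image'],(275,150,375,240),8); print(s['tool_pos'],s['wrist_force'],s['torque'])
p=optics.read_camera("scene");save("s12",p['image'],(340,80,430,160),8)
E
```

```text
[0.50505438 0.19265323 0.24367049] [-0.67103223 -0.33445298 -2.46711947] [ 0.0448545   0.03338625 -0.06027   ]
```

View pics/w12.png

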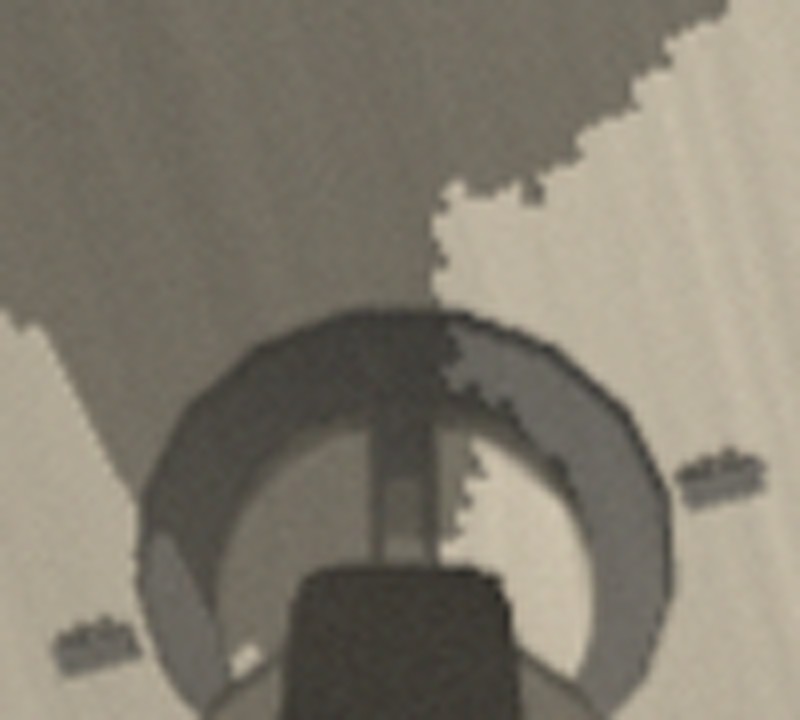

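View pics/s12.png

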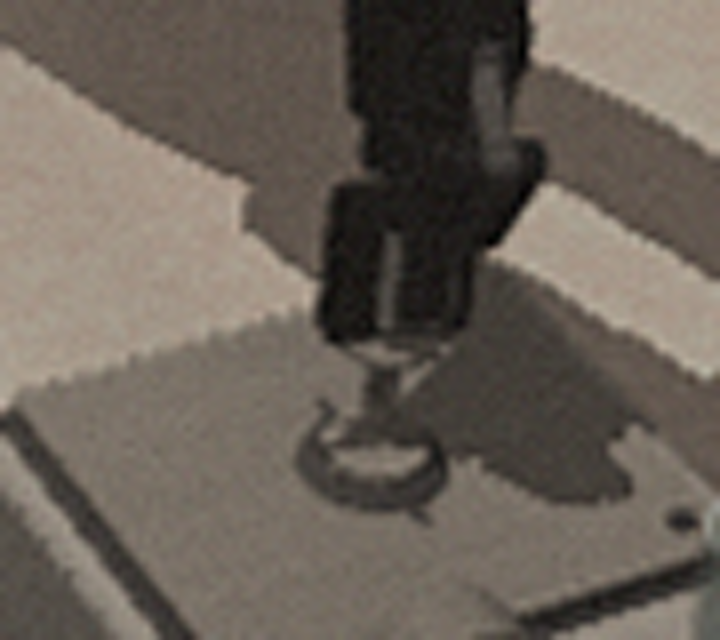

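play_rows(moves=[0, 0, -0.001, 0, 0, 0, 0, 0, -0.0015, 0, 0, 0, 0, 0, -0.0015, 0, 0, 0])

```text
time_s: 9.55
tool_pos: [0.5051, 0.1927, 0.2423]
ee_rot: [[-0.387, -0.0, 0.922], [-0.922, -0.0, -0.387], [0.0, -1.0, -0.0]]
wrist_force: [0.2, -0.2, -1.2]
opening: 0.0135
```

play_rows(moves=[0, 0, -0.001, 0, 0, 0, 0, 0, -0.001, 0, 0, 0])

```text
time_s: 9.75
tool_pos: [0.5052, 0.1927, 0.2414]
ee_rot: [[-0.387, 0.0, 0.922], [-0.922, 0.0, -0.387], [-0.0, -1.0, 0.0]]
wrist_force: [0.8, -1.5, -1.3]
opening: 0.013
```

play_rows(moves=[0, 0, -0.0007, 0, 0, 0, 0, 0, -0.0007, 0, 0, 0])

```text
time_s: 9.95
tool_pos: [0.5052, 0.1927, 0.2412]
ee_rot: [[-0.387, 0.0, 0.922], [-0.922, 0.0, -0.387], [-0.0, -1.0, 0.0]]
wrist_force: [-1.7, 0.2, 2.7]
opening: 0.013
```

play_rows(moves=[0, 0, -0.0007, 0, 0, 0, 0, 0, -0.0007, 0, 0, 0])

```text
time_s: 10.15
tool_pos: [0.5053, 0.1928, 0.2411]
ee_rot: [[-0.387, 0.001, 0.922], [-0.922, 0.0, -0.387], [-0.001, -1.0, 0.001]]
wrist_force: [-3.9, -0.5, 8.2]
opening: 0.0131
```

```bash
python3 - <<'E'
from h import *
s=sensors.observe();p=optics.read_camera("wrist")
save("w13",p['image'],(275,150,375,240),8); print(s['tool_pos'],s['wrist_force'],s['torque'])
E
```

```text
[0.50533798 0.19276278 0.24112029] [-3.91672128 -0.49535495  8.18795782] [-0.22829966  0.72291173  0.00280237]
```

View pics/w13.png

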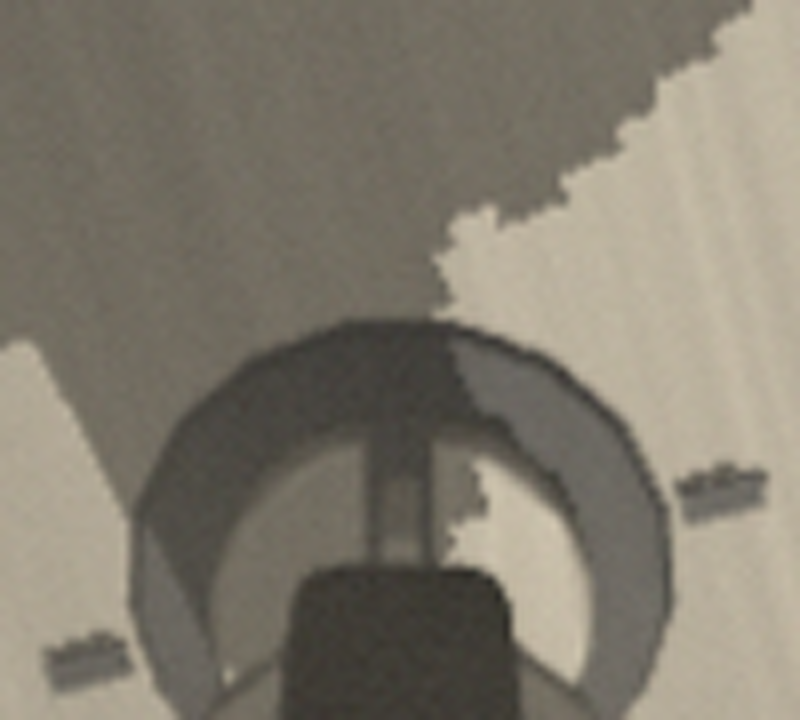

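play_rows(moves=[-0.0002, 0, 0.0015, 0, 0, 0, -0.0002, 0, 0.0015, 0, 0, 0])

```text
time_s: 10.4
tool_pos: [0.5049, 0.1927, 0.2414]
ee_rot: [[-0.387, 0.0, 0.922], [-0.922, 0.0, -0.387], [-0.0, -1.0, 0.0]]
wrist_force: [0.5, -0.1, -0.5]
opening: 0.0133
```

play_rows(moves=[0.0001, 0, 0, 0, 0, -3, 0.0002, -0.0001, 0, 0, 0, -6, 0.0002, -0.0001, 0, 0, 0, -6])

```text
time_s: 10.7
tool_pos: [0.5053, 0.1924, 0.2413]
ee_rot: [[-0.482, 0.0, 0.876], [-0.876, -0.0, -0.482], [0.0, -1.0, 0.0]]
wrist_force: [1.8, -0.7, -1.3]
opening: 0.0132
```

```bash
cat > st.py <<'E'
from h import *
s=sensors.observe();R=np.array(s['ee_rot'])
print(s['time_s'],s['tool_pos'].round(4),'yaw x_t+180',np.degrees(np.arctan2(-R[1,0],-R[0,0])).round(2),'F',s['wrist_force'].round(2),'F tool',(R.T@s['wrist_force']).round(2),'T',s['torque'].round(3),'op',round(s['opening'],4), 'tilt',R[:2,1].round(4))
E
python3 st.py
```

```text
10.7 [0.5053 0.1924 0.2413] yaw x_t+180 61.18 F [ 1.81 -0.72 -1.28] F tool [-0.24  1.28  1.94] T [-0.158 -0.247  0.053] op 0.0132 tilt [ 0.0004 -0.0003]
```

play_rows(moves=[0.0001, 0, -0.0001, 0, 0, -2, 0.0001, -0.0001, -0.0003, 0, 0, -4, 0.0002, -0.0002, -0.0004, 0, 0, -6, 0.0002, -0.0002, -0.0004, 0, 0, -6])

```text
time_s: 11.1
tool_pos: [0.5055, 0.1923, 0.241]
ee_rot: [[-0.57, 0.0, 0.822], [-0.822, -0.0, -0.57], [-0.0, -1.0, 0.0]]
wrist_force: [1.6, -0.4, -0.6]
opening: 0.0133
```

```bash
python3 st.py; python3 - <<'E'
from h import *
p=optics.read_camera("wrist")
save("w14",p['image'],(275,150,375,240),8)
E
```

```text
11.1 [0.5055 0.1923 0.241 ] yaw x_t+180 55.28 F [ 1.64 -0.45 -0.64] F tool [-0.57  0.64  1.6 ] T [-0.198 -0.343  0.163] op 0.0133 tilt [ 0.0004 -0.0002]
```

View pics/w14.png

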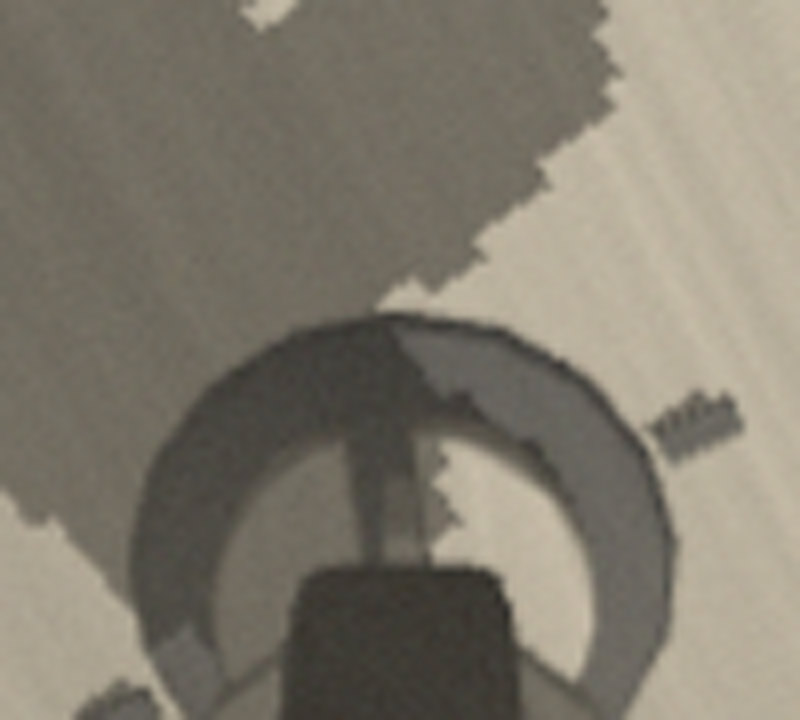

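play_rows(moves=[0.0001, -0.0001, -0.0002, 0, 0, -4, 0.0002, -0.0002, -0.0004, 0, 0, -8, 0.0003, -0.0003, -0.0007, 0, 0, -12, 0.0004, -0.0004, -0.0009, 0, 0, -16, 0.0004, -0.0004, -0.0009, 0, 0, -16])

```text
time_s: 11.65
tool_pos: [0.506, 0.1918, 0.2401]
ee_rot: [[-0.774, 0.0, 0.633], [-0.633, -0.0, -0.774], [-0.0, -1.0, 0.0]]
wrist_force: [1.9, -1.3, -2.2]
opening: 0.0131
```

```bash
python3 st.py; python3 - <<'E'
from h import *
p=optics.read_camera("wrist")
save("w15",p['image'],(275,150,375,240),8)
E
```

```text
11.65 [0.506  0.1918 0.2401] yaw x_t+180 39.25 F [ 1.94 -1.32 -2.2 ] F tool [-0.67  2.2   2.25] T [-0.337 -0.575  0.148] op 0.0131 tilt [ 0.0005 -0.0002]
```

View pics/w15.png

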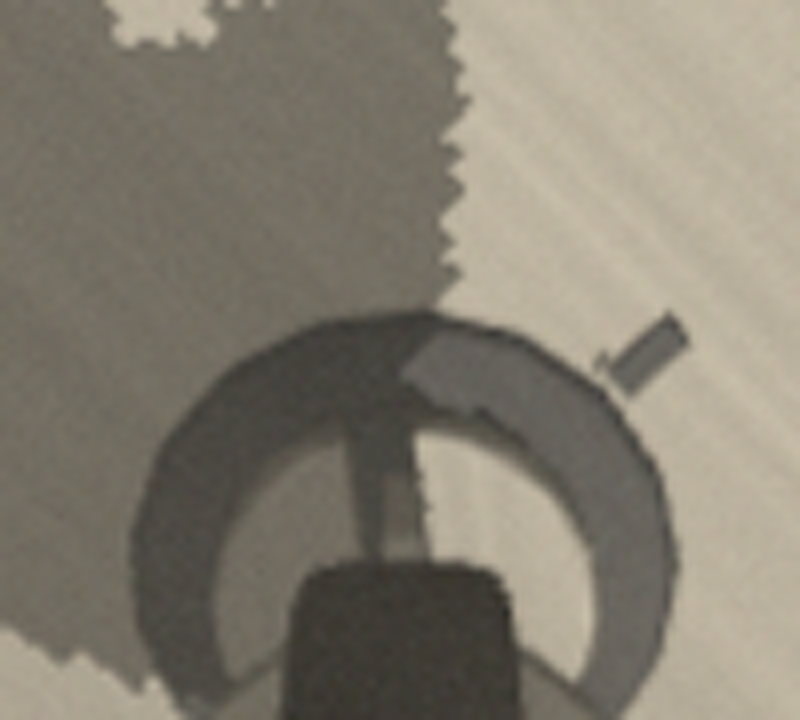

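play_rows(moves=[0.0002, -0.0002, -0.0002, 0, 0, -4, 0.0003, -0.0003, -0.0004, 0, 0, -8, 0.0004, -0.0004, -0.0007, 0, 0, -12, 0.0005, -0.0006, -0.0009, 0, 0, -16, 0.0006, -0.0007, -0.0011, 0, 0, -20, 0.0006, -0.0008, -0.0013, 0, 0, -24, 0.0006, -0.0008, -0.0013, 0, 0, -24])

```text
time_s: 12.4
tool_pos: [0.5064, 0.1911, 0.2388]
ee_rot: [[-0.964, 0.0, 0.264], [-0.264, -0.0, -0.964], [-0.0, -1.0, 0.0]]
wrist_force: [2.5, -0.7, -0.9]
opening: 0.013
```

```bash
python3 st.py; python3 - <<'E'
from h import *
p=optics.read_camera("wrist")
save("w16",p['image'],(275,150,375,240),8)
E
```

```text
12.4 [0.5064 0.1911 0.2388] yaw x_t+180 15.32 F [ 2.46 -0.67 -0.93] F tool [-2.2   0.93  1.3 ] T [-0.363 -0.567  0.105] op 0.013 tilt [ 0.0002 -0.0002]
```

View pics/w16.png

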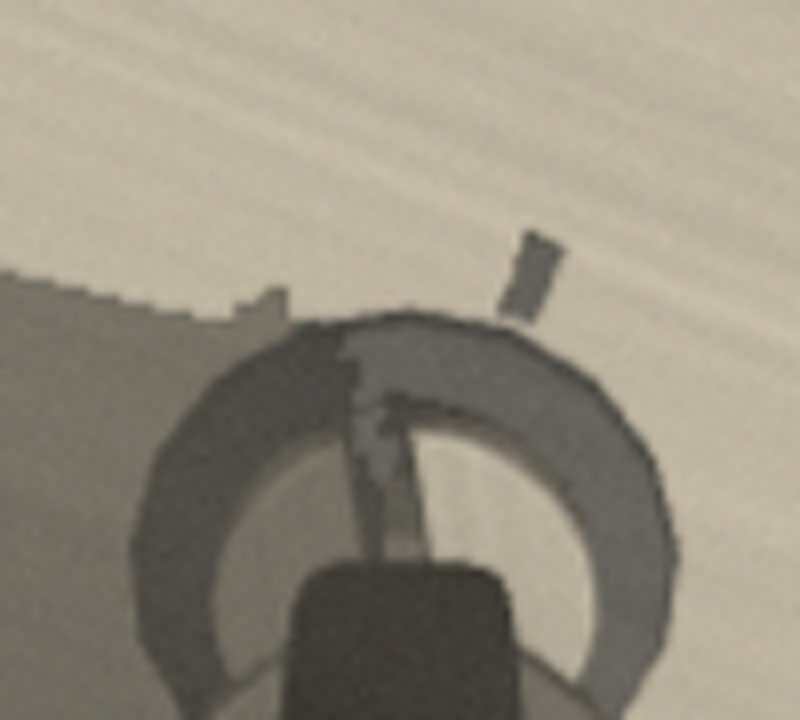

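play_rows(moves=[0.0001, -0.0001, -0.0002, 0, 0, -4, 0.0001, -0.0003, -0.0004, 0, 0, -8, 0.0001, -0.0004, -0.0007, 0, 0, -12, 0.0001, -0.0006, -0.0009, 0, 0, -16, 0.0001, -0.0007, -0.001, 0, 0, -19, 0.0001, -0.0007, -0.001, 0, 0, -19])

```text
time_s: 13.05
tool_pos: [0.5065, 0.1903, 0.2378]
ee_rot: [[-0.998, 0.0, -0.063], [0.063, -0.0, -0.998], [-0.0, -1.0, 0.0]]
wrist_force: [2.6, -1.6, -2.4]
opening: 0.0133
```

```bash
python3 st.py
```

```text
13.05 [0.5065 0.1903 0.2378] yaw x_t+180 -3.64 F [ 2.61 -1.56 -2.39] F tool [-2.71  2.39  1.39] T [-0.445 -0.648  0.19 ] op 0.0133 tilt [ 0.0001 -0.0003]
```

Now the final approach, in small steps with the torque watched.

play_rows(moves=[0.0001, -0.0001, -0.0001, 0, 0, -2, 0.0001, -0.0002, -0.0002, 0, 0, -4, 0.0001, -0.0002, -0.0003, 0, 0, -6, 0.0001, -0.0002, -0.0003, 0, 0, -6])

```text
time_s: 13.45
tool_pos: [0.5065, 0.1901, 0.2375]
ee_rot: [[-0.986, -0.0, -0.167], [0.167, -0.0, -0.986], [0.0, -1.0, 0.0]]
wrist_force: [3.1, -2.9, -1.4]
opening: 0.0131
```

```bash
python3 st.py; python3 - <<'E'
from h import *
p=optics.read_camera("wrist")
save("w17",p['image'],(275,150,375,240),8)
E
```

```text
13.45 [0.5065 0.1901 0.2375] yaw x_t+180 -9.6 F [ 3.09 -2.9  -1.42] F tool [-3.53  1.42  2.34] T [-0.553 -0.58   0.16 ] op 0.0131 tilt [-0.0001 -0.0004]
```

View pics/w17.png

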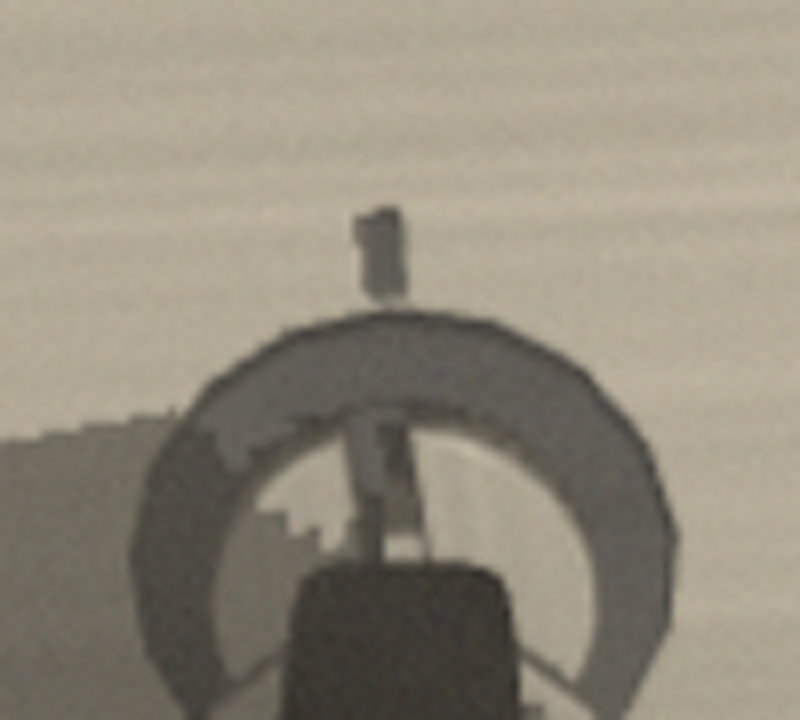

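play_rows(moves=[0, 0, -0.0001, 0, 0, -1, 0, 0, -0.0001, 0, 0, -2, 0, 0, -0.0001, 0, 0, -2])

```text
time_s: 13.8
tool_pos: [0.5065, 0.1901, 0.2374]
ee_rot: [[-0.979, -0.0, -0.204], [0.204, -0.0, -0.979], [0.0, -1.0, 0.0]]
wrist_force: [2.7, -4.0, -2.2]
opening: 0.0127
```

```bash
python3 st.py
```

```text
13.8 [0.5065 0.1901 0.2374] yaw x_t+180 -11.78 F [ 2.67 -4.05 -2.25] F tool [-3.44  2.25  3.42] T [-0.822 -0.569  0.147] op 0.0127 tilt [-0.0001 -0.0004]
```

play_rows(moves=[0, 0, 0, 0, 0, -0.5, 0, 0, -0.0001, 0, 0, -1, 0, 0, -0.0001, 0, 0, -1])

```text
time_s: 14.1
tool_pos: [0.5065, 0.1901, 0.2373]
ee_rot: [[-0.975, -0.0, -0.222], [0.222, -0.0, -0.975], [0.0, -1.0, 0.0]]
wrist_force: [2.4, -4.4, -2.0]
opening: 0.0133
```

```bash
python3 st.py
```

```text
14.1 [0.5065 0.1901 0.2373] yaw x_t+180 -12.8 F [ 2.38 -4.38 -2.  ] F tool [-3.3   2.    3.75] T [-0.979 -0.537  0.176] op 0.0133 tilt [-0.0002 -0.0003]
```

play_rows(moves=[0.0001, -0.0002, 0, 0, 0, -0.5, 0.0002, -0.0003, -0.0001, 0, 0, -1, 0.0002, -0.0003, -0.0001, 0, 0, -1])

```text
time_s: 14.4
tool_pos: [0.5066, 0.19, 0.2373]
ee_rot: [[-0.971, -0.0, -0.238], [0.238, -0.0, -0.971], [0.0, -1.0, 0.0]]
wrist_force: [2.8, -3.8, -1.3]
opening: 0.013
```

```bash
python3 st.py
```

```text
14.4 [0.5066 0.19   0.2373] yaw x_t+180 -13.8 F [ 2.77 -3.77 -1.29] F tool [-3.59  1.29  3.  ] T [-0.808 -0.349  0.155] op 0.013 tilt [-0.0003 -0.    ]
```

play_rows(moves=[0.0, 0, 0, 0, 0, -0.5, 0.0, 0, 0, 0, 0, -1, 0, 0, 0, 0, 0, -1])

```text
time_s: 14.7
tool_pos: [0.5066, 0.19, 0.2372]
ee_rot: [[-0.967, -0.0, -0.255], [0.255, -0.0, -0.967], [0.0, -1.0, 0.0]]
wrist_force: [1.5, -4.0, -1.6]
opening: 0.0131
```

```bash
python3 st.py
```

```text
14.7 [0.5066 0.19   0.2372] yaw x_t+180 -14.8 F [ 1.49 -3.98 -1.58] F tool [-2.46  1.58  3.47] T [-0.825 -0.29   0.186] op 0.0131 tilt [-0.0003 -0.0001]
```

```bash
python3 - <<'E'
from h import *
p=optics.read_camera("wrist")
save("w18",p['image'],(275,150,375,240),8)
E
```

```text
(no output)
```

View pics/w18.png

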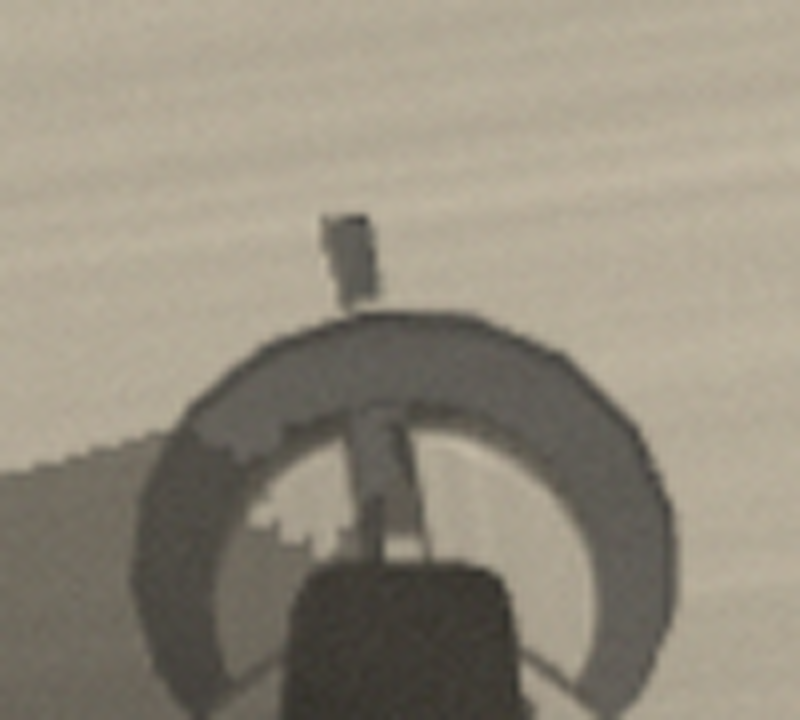

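play_rows(moves=[0.0001, -0.0001, 0, 0, 0, -0.5, 0.0001, -0.0002, 0, 0, 0, -0.8, 0.0001, -0.0002, 0, 0, 0, -0.8])

```text
time_s: 15.05
tool_pos: [0.5067, 0.1898, 0.2372]
ee_rot: [[-0.963, -0.0, -0.269], [0.269, 0.0, -0.963], [0.0, -1.0, -0.0]]
wrist_force: [0.4, -2.8, -2.8]
opening: 0.013
```

```bash
python3 st.py
```

```text
15.05 [0.5067 0.1898 0.2372] yaw x_t+180 -15.58 F [ 0.45 -2.77 -2.8 ] F tool [-1.18  2.8   2.55] T [-0.752 -0.142  0.199] op 0.013 tilt [-0.0003  0.0001]
```

play_rows(moves=[0.0, 0, 0, 0, 0, -0.4, 0.0, 0, 0, 0, 0, -0.8, 0, 0, 0, 0, 0, -0.8])

```text
time_s: 15.35
tool_pos: [0.5067, 0.1898, 0.2372]
ee_rot: [[-0.959, -0.0, -0.282], [0.282, -0.0, -0.959], [0.0, -1.0, 0.0]]
wrist_force: [-0.4, -3.6, -3.7]
opening: 0.0132
```

```bash
python3 st.py
```

```text
15.35 [0.5067 0.1898 0.2372] yaw x_t+180 -16.39 F [-0.36 -3.62 -3.72] F tool [-0.68  3.72  3.57] T [-0.631 -0.058  0.196] op 0.0132 tilt [-0.0003 -0.    ]
```

play_rows(moves=[0.0, -0.0001, 0, 0, 0, -0.4, 0.0, -0.0002, -0.0001, 0, 0, -0.8, 0, -0.0002, -0.0001, 0, 0, -0.8])

```text
time_s: 15.65
tool_pos: [0.5067, 0.1897, 0.2372]
ee_rot: [[-0.955, -0.0, -0.295], [0.295, 0.0, -0.955], [0.0, -1.0, -0.0]]
wrist_force: [-0.3, -1.5, -2.7]
opening: 0.0129
```

```bash
python3 st.py
```

```text
15.65 [0.5067 0.1897 0.2372] yaw x_t+180 -17.18 F [-0.33 -1.54 -2.74] F tool [-0.14  2.74  1.57] T [-0.458  0.085  0.334] op 0.0129 tilt [-0.0002  0.0002]
```

play_rows(moves=[0.0, 0, 0, 0, 0, -0.4, 0.0, 0, 0, 0, 0, -0.8, 0, 0, 0, 0, 0, -0.8])

```text
time_s: 15.95
tool_pos: [0.5068, 0.1896, 0.2372]
ee_rot: [[-0.951, -0.0, -0.309], [0.309, 0.0, -0.951], [0.0, -1.0, -0.0]]
wrist_force: [-1.7, -2.1, -1.8]
opening: 0.0129
```

```bash
python3 st.py; python3 - <<'E'
from h import *
p=optics.read_camera("wrist")
save("w19",p['image'],(275,150,375,240),8)
E
```

```text
15.95 [0.5068 0.1896 0.2372] yaw x_t+180 -17.99 F [-1.73 -2.15 -1.84] F tool [0.98 1.84 2.58] T [-0.426  0.069  0.298] op 0.0129 tilt [-0.0002  0.0001]
```

View pics/w19.png

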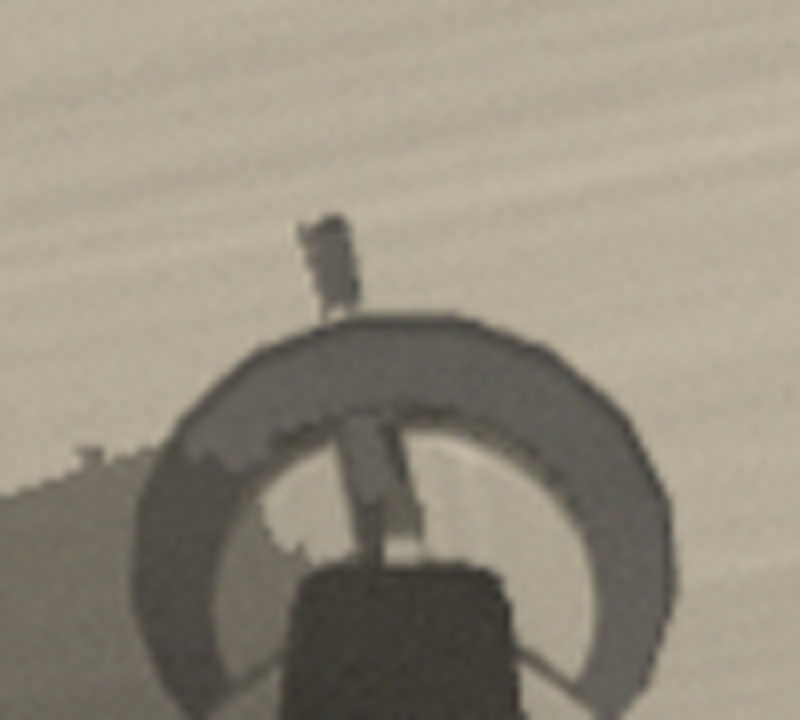

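play_rows(moves=[0.0, -0.0001, 0, 0, 0, -0.3, 0.0, -0.0001, 0, 0, 0, -0.6, 0, -0.0001, 0, 0, 0, -0.6])

```text
time_s: 16.3
tool_pos: [0.5068, 0.1896, 0.2372]
ee_rot: [[-0.948, -0.0, -0.319], [0.319, 0.0, -0.948], [0.0, -1.0, -0.0]]
wrist_force: [-1.1, -1.5, -1.8]
opening: 0.0131
```

```bash
python3 st.py
```

```text
16.3 [0.5068 0.1896 0.2372] yaw x_t+180 -18.58 F [-1.11 -1.52 -1.82] F tool [0.56 1.82 1.8 ] T [-0.309  0.15   0.36 ] op 0.0131 tilt [-0.0001  0.0002]
```

play_rows(moves=[0, 0.0001, 0, 0, 0, 3, 0, 0.0002, 0, 0, 0, 6, 0, 0.0002, 0, 0, 0, 6])

```text
time_s: 16.6
tool_pos: [0.5069, 0.1898, 0.2373]
ee_rot: [[-0.976, 0.0, -0.217], [0.217, 0.0, -0.976], [-0.0, -1.0, -0.0]]
wrist_force: [-0.4, -0.3, -1.4]
opening: 0.0131
```

```bash
python3 st.py;python3 - <<'E'
from h import *
p=optics.read_camera("wrist")
save("w20",p['image'],(275,150,375,240),8)
E
```

```text
16.6 [0.5069 0.1898 0.2373] yaw x_t+180 -12.54 F [-0.35 -0.34 -1.36] F tool [0.27 1.35 0.41] T [-0.226  0.188  0.065] op 0.0131 tilt [0.0003 0.0004]
```

View pics/w20.png

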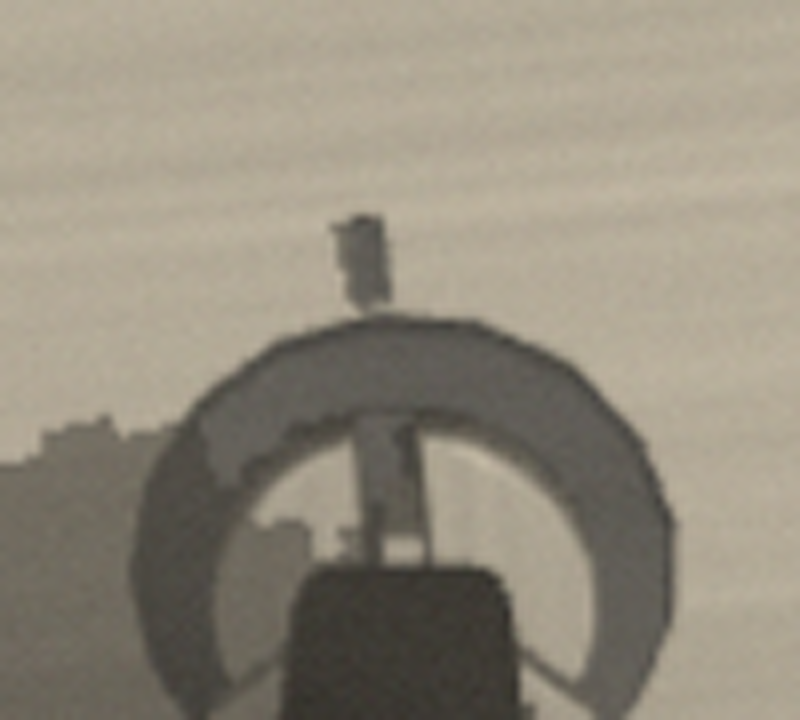

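Released torque, slot still in line with the mark. Lift out.

play_rows(moves=[0, 0, 0.004, 0, 0, 0, 0, 0, 0.012, 0, 0, 0, 0, 0, 0.03, 0, 0, 0, 0, 0, 0.05, 0, 0, 0, 0, 0, 0.075, 0, 0, 0, 0, 0, 0.09, 0, 0, 0, 0, 0, 0.09, 0, 0, 0])

```text
time_s: 17.35
tool_pos: [0.5081, 0.1901, 0.3308]
ee_rot: [[-0.976, 0.006, -0.218], [0.218, 0.002, -0.976], [-0.005, -1.0, -0.003]]
wrist_force: [0.1, -0.3, -0.0]
opening: 0.0129
```

```bash
python3 st.py;python3 - <<'E'
from h import *
s=sensors.observe()
p=optics.read_camera("wrist")
save("w21",p['image'],(265,115,385,215),6.6)
E
```

```text
17.35 [0.5081 0.1901 0.3308] yaw x_t+180 -12.59 F [ 0.13 -0.32 -0.03] F tool [-0.2   0.03  0.28] T [ 0.014 -0.015  0.014] op 0.0129 tilt [0.0056 0.0017]
```

View pics/w21.png

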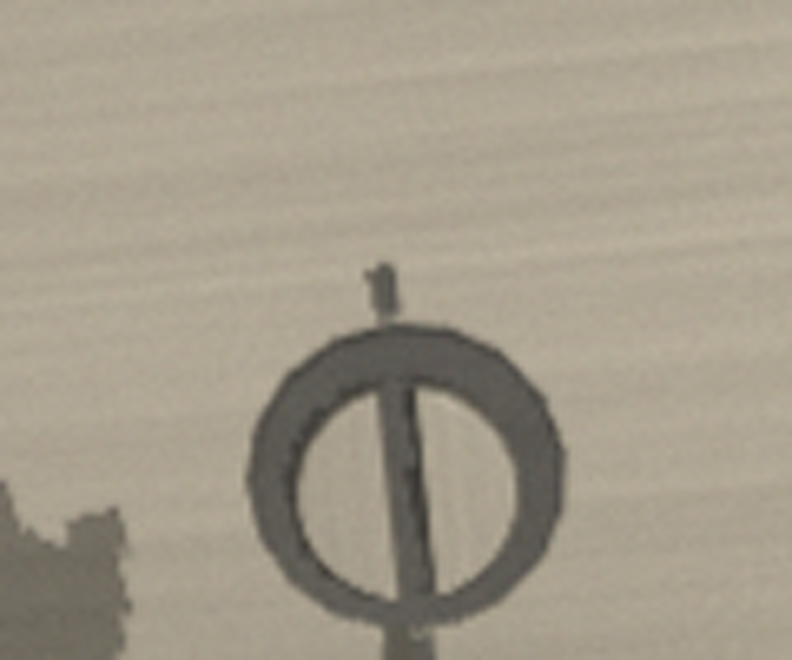

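```bash
python3 st.py;python3 - <<'E'
from h import *
s=sensors.observe()
p=optics.read_camera("wrist")
img=p['image'];save("w22",img,(295,145,355,215),9)
save("w22f",img)
E
```

```text
17.4 [0.5075 0.1899 0.3287] yaw x_t+180 -12.58 F [-0.76 -0.28 -2.02] F tool [0.69 2.01 0.44] T [0.004 0.064 0.024] op 0.013 tilt [0.003  0.0009]
```

View pics/w22.png

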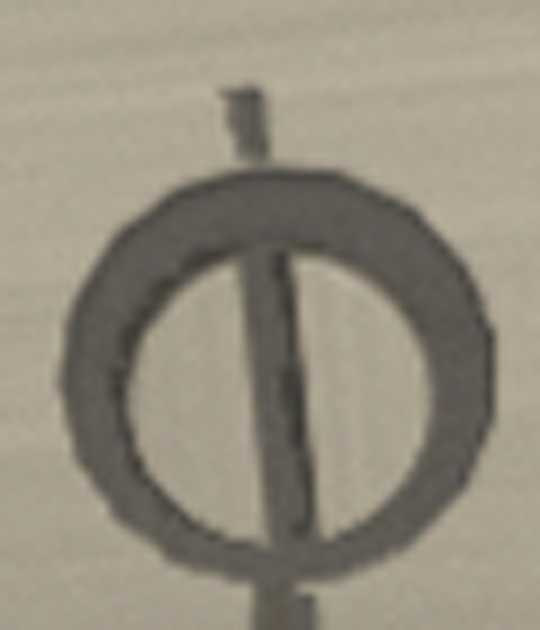

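View pics/w22f.png

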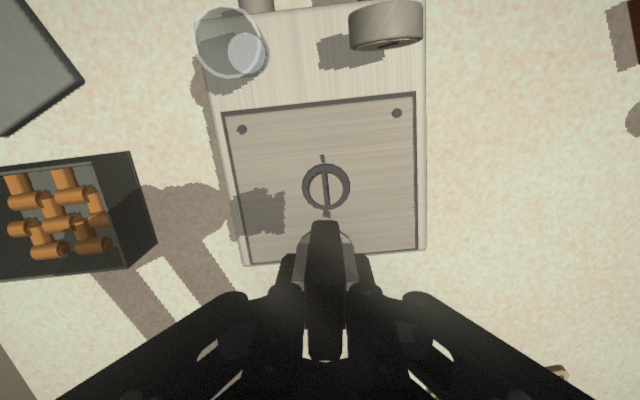

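```bash
python3 - <<'E'
from h import *
s=sensors.observe()
p=optics.read_camera("wrist")
f=lambda c:(295+c[0]/9-.44,145+c[1]/9-.44)
g=lambda c:(c[0],c[1])
A=lambda a,b:np.degrees(np.arctan2(*(a-b)[[1,0]]))
w=lambda c,z:px2w(p,*f(c),z,s)
W=lambda c,z:px2w(p,*c,z,s)
print("slot L,R,mid",A(w((242,262),.115),w((271,540),.115)),A(w((290,258),.115),w((316,535),.115)))
print("face c",(w((127,395),.116)+w((434,395),.116))/2)
print("cover y edge",A(W((222,112),.107),W((415,92),.107))) 
print("cover x edge",A(W((222,112),.107),W((248,264),.107)),A(W((415,92),.107),W((416,248),.107)))
print("pump x edge R",A(W((424,5),.1),W((425,247),.1)))
m=w((244,125),.107);c=(w((127,395),.116)+w((434,395),.116))/2
print("centre->mark",A(m,c))
E
```

```text
slot L,R,mid -6.9626254110644 -7.2453991597903125
face c [0.50529294 0.18848561 0.116     ]
cover y edge 83.06441104767283
cover x edge -8.167848225997975 -7.200439995530572
pump x edge R -6.821114439923496
centre->mark -4.47118192280174
```

play_rows(moves=[0.009, -0.044, 0, 0, 0, 3.5, 0.018, -0.088, 0, 0, 0, 7, 0.027, -0.132, 0, 0, 0, 10.5, 0.036, -0.176, 0, 0, 0, 14, 0.045, -0.22, 0, 0, 0, 17.5, 0.054, -0.264, 0, 0, 0, 21, 0.063, -0.308, 0, 0, 0, 24, 0.072, -0.352, 0, 0, 0, 26.3])

```text
time_s: 18.3
tool_pos: [0.5783, -0.164, 0.3251]
ee_rot: [[-0.971, -0.003, 0.239], [-0.239, 0.001, -0.971], [0.002, -1.0, -0.002]]
wrist_force: [0.7, -0.1, -0.6]
opening: 0.0132
```

play_rows(moves=[0.005, -0.035, -0.01, 0, 0, 0, 0.006, -0.051, -0.02, 0, 0, 0, 0.006, -0.051, -0.022, 0, 0, 0, 0.006, -0.051, -0.022, 0, 0, 0, 0.006, -0.051, -0.022, 0, 0, 0, 0.006, -0.051, -0.022, 0, 0, 0])

```text
time_s: 18.9
tool_pos: [0.5851, -0.212, 0.3058]
ee_rot: [[-0.971, 0.001, 0.239], [-0.239, -0.0, -0.971], [-0.001, -1.0, 0.0]]
wrist_force: [-0.3, 0.4, -1.1]
opening: 0.0133
```

```bash
python3 st.py;python3 - <<'E'
from h import *
s=sensors.observe()
p=optics.read_camera("wrist")
save("w23",p['image'],(270,120,380,230),7)
E
```

```text
18.9 [ 0.5851 -0.212   0.3058] yaw x_t+180 13.83 F [-0.28  0.45 -1.06] F tool [ 0.17  1.06 -0.5 ] T [ 0.02   0.028 -0.001] op 0.0133 tilt [ 0.0008 -0.0001]
```

View pics/w23.png

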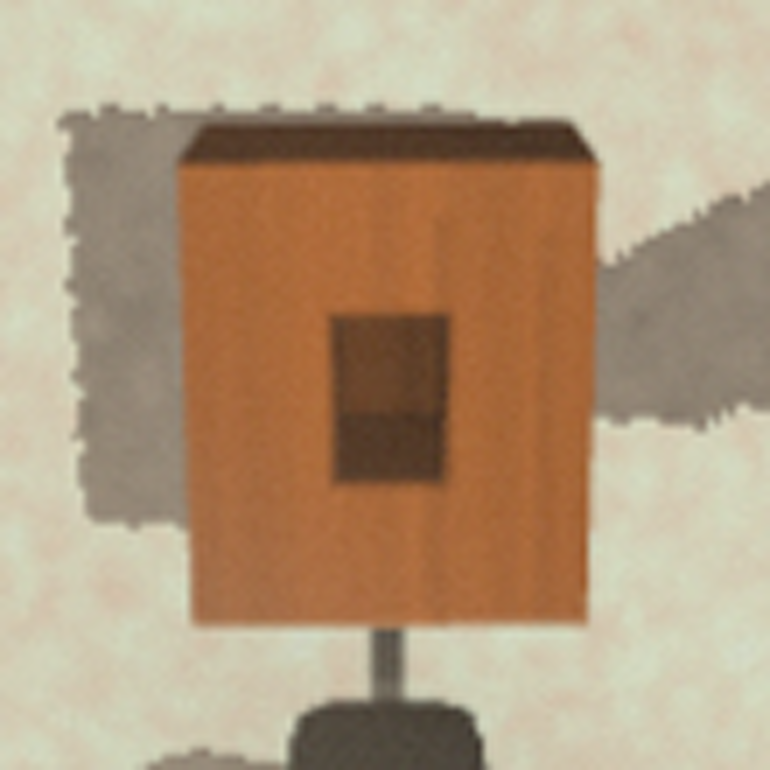

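```bash
python3 - <<'E'
from h import *
s=sensors.observe()
p=optics.read_camera("wrist")
M=p['mount']
def td(u,v,y):
    d=M[:3,:3]@np.array([(u-p['cx'])/p['fx'],-(v-p['cy'])/p['fy'],-1]);c=M[:3,3]
    return (c+d*(y-c[1])/d[1])*1000
f=lambda c:(270+c[0]/7-.44,120+c[1]/7-.44)
y=s['tool_pos'][2]-.05
for c in [(330,315),(450,315),(445,483),(334,483),(389,397),(178,162),(598,162),(588,625),(192,625)]: print(c,td(*f(c),y))
print("tip",td(*f((388,628)),.1272))
print(s['tool_pos'])
E
```

```text
(330, 315) [-11.30303875 255.88193468  -7.35649436]
(450, 315) [-11.29867246 255.88193468  10.57718901]
(445, 483) [ 14.82421489 255.88193468  10.037808  ]
(334, 483) [ 14.81992098 255.88193468  -6.95352294]
(389, 397) [  1.29309767 255.88193468   1.46314125]
(178, 162) [-34.04417777 255.88193468 -29.41007653]
(598, 162) [-34.02971287 255.88193468  32.03171236]
(588, 625) [ 37.91998415 255.88193468  32.57010846]
(192, 625) [ 37.90383888 255.88193468 -29.31738625]
tip [ -8.12467485 127.2          1.1926569 ]
[ 0.58515446 -0.21214856  0.30588193]
```

play_rows(moves=[0, 0, -0.03, 0, 0, 0, 0, 0, -0.06, 0, 0, 0, 0, 0, -0.09, 0, 0, 0, 0, 0, -0.11, 0, 0, 0, 0, 0, -0.118, 0, 0, 0, 0, 0, -0.118, 0, 0, 0, 0, 0, -0.118, 0, 0, 0])

```text
time_s: 19.7
tool_pos: [0.5856, -0.2134, 0.1888]
ee_rot: [[-0.971, 0.002, 0.238], [-0.238, -0.001, -0.971], [-0.002, -1.0, 0.001]]
wrist_force: [0.8, 0.1, -1.6]
opening: 0.0133
```

```bash
python3 st.py;python3 - <<'E'
from h import *
s=sensors.observe()
p=optics.read_camera("wrist")
im=p['image'];save("w24",im,(265,130,385,240),6.5)
p=optics.read_camera("scene");save("s24",p['image'],(220,170,300,290),6)
E
```

```text
19.7 [ 0.5856 -0.2134  0.1888] yaw x_t+180 13.75 F [ 0.82  0.12 -1.56] F tool [-0.82  1.56  0.07] T [-0.009 -0.001 -0.023] op 0.0133 tilt [ 0.0018 -0.0008]
```

View pics/w24.png

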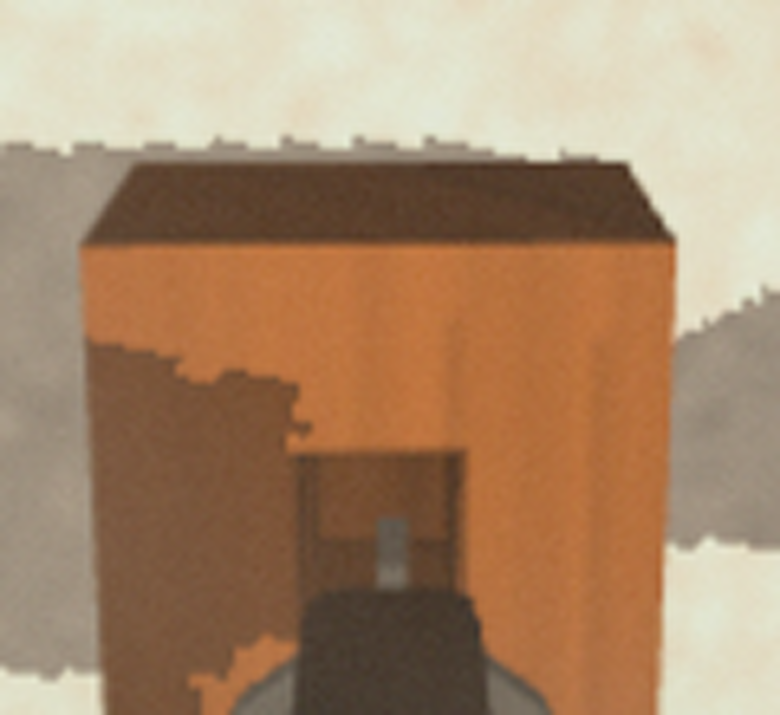

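View pics/s24.png

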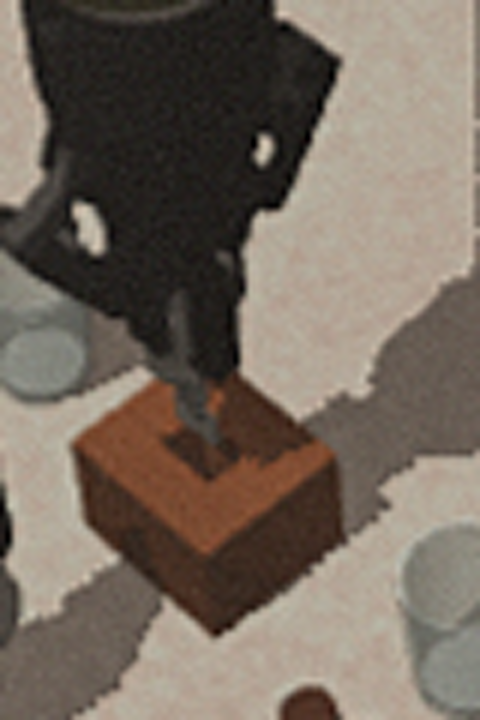

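play_rows(moves=[-0.0005, 0.001, -0.008, 0, 0, 0, -0.0005, 0.001, -0.018, 0, 0, 0, -0.0005, 0.001, -0.028, 0, 0, 0, -0.0005, 0.001, -0.028, 0, 0, 0])

```text
time_s: 20.2
tool_pos: [0.5829, -0.2117, 0.1563]
ee_rot: [[-0.971, -0.004, 0.237], [-0.237, 0.002, -0.971], [0.003, -1.0, -0.003]]
wrist_force: [0.1, 0.3, -1.3]
opening: 0.0134
```

```bash
python3 st.py
```

```text
20.2 [ 0.5829 -0.2117  0.1563] yaw x_t+180 13.72 F [ 0.08  0.35 -1.25] F tool [-0.16  1.25 -0.31] T [-0.004 -0.005  0.039] op 0.0134 tilt [-0.0039  0.0018]
```

play_rows(moves=[0, 0, -0.008, 0, 0, 0, 0, 0, -0.015, 0, 0, 0, 0, 0, -0.02, 0, 0, 0, 0, 0, -0.02, 0, 0, 0, 0, 0, -0.02, 0, 0, 0])

```text
time_s: 20.7
tool_pos: [0.5843, -0.2123, 0.1391]
ee_rot: [[-0.971, -0.0, 0.237], [-0.237, 0.0, -0.971], [0.0, -1.0, -0.0]]
wrist_force: [-0.1, -0.1, -1.4]
opening: 0.0134
```

```bash
python3 st.py
```

```text
20.7 [ 0.5843 -0.2123  0.1391] yaw x_t+180 13.73 F [-0.09 -0.1  -1.4 ] F tool [0.11 1.4  0.08] T [ 0.001 -0.012  0.011] op 0.0134 tilt [-0.0001  0.0001]
```

play_rows(moves=[0, 0, -0.002, 0, 0, 0, 0, 0, -0.0035, 0, 0, 0, 0, 0, -0.0035, 0, 0, 0])

```text
time_s: 21.0
tool_pos: [0.5843, -0.2123, 0.1356]
ee_rot: [[-0.971, -0.0, 0.237], [-0.237, 0.0, -0.971], [0.0, -1.0, -0.0]]
wrist_force: [0.1, -0.3, -1.9]
opening: 0.0131
```

play_rows(moves=[0, 0, -0.0005, 0, 0, 0, 0, 0, -0.0008, 0, 0, 0, 0, 0, -0.0008, 0, 0, 0])

```text
time_s: 21.3
tool_pos: [0.5844, -0.2124, 0.1352]
ee_rot: [[-0.971, 0.0, 0.237], [-0.237, -0.0, -0.971], [-0.0, -1.0, 0.0]]
wrist_force: [-0.7, -0.2, 1.4]
opening: 0.0133
```

play_rows(moves=[0, 0, 0, 0, 0, 0, 0, 0, 0, 0, 0, 0, 0, 0, 0, 0, 0, 0, 0, 0, 0, 0, 0, 0, 0, 0, 0, 0, 0, 0, 0, 0, 0, 0, 0, 0], gripper=0.1, grip_force=20)

```text
time_s: 21.9
tool_pos: [0.5843, -0.2123, 0.1349]
ee_rot: [[-0.971, -0.0, 0.237], [-0.237, -0.0, -0.971], [0.0, -1.0, 0.0]]
wrist_force: [-1.1, -0.1, -0.2]
opening: 0.0469
```

play_rows(moves=[0, 0, 0.01, 0, 0, 0, 0, 0, 0.03, 0, 0, 0, 0, 0, 0.06, 0, 0, 0, 0, 0, 0.1, 0, 0, 0, 0, 0, 0.14, 0, 0, 0, 0, 0, 0.17, 0, 0, 0, 0, 0, 0.17, 0, 0, 0, 0, 0, 0.17, 0, 0, 0])

```text
time_s: 22.7
tool_pos: [0.5848, -0.2125, 0.3067]
ee_rot: [[-0.971, 0.003, 0.237], [-0.237, -0.001, -0.971], [-0.002, -1.0, 0.002]]
wrist_force: [0.0, -0.7, 0.1]
opening: 0.0473
```

```bash
python3 st.py;python3 - <<'E'
from h import *
p=optics.read_camera("wrist");save("w30",p['image'])
p=optics.read_camera("scene");save("s30",p['image'],(170,90,480,320),2.5)
p=optics.read_camera("top");save("t30",p['image'],(160,130,480,290),2.5)
E
```

```text
22.7 [ 0.5848 -0.2125  0.3067] yaw x_t+180 13.73 F [ 0.03 -0.66  0.11] F tool [ 0.12 -0.11  0.65] T [-0.004  0.024 -0.034] op 0.0473 tilt [ 0.0026 -0.0012]
```

View pics/w30.png

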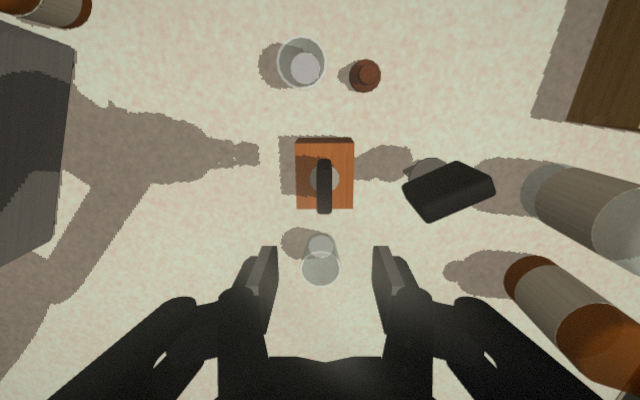

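View pics/s30.png

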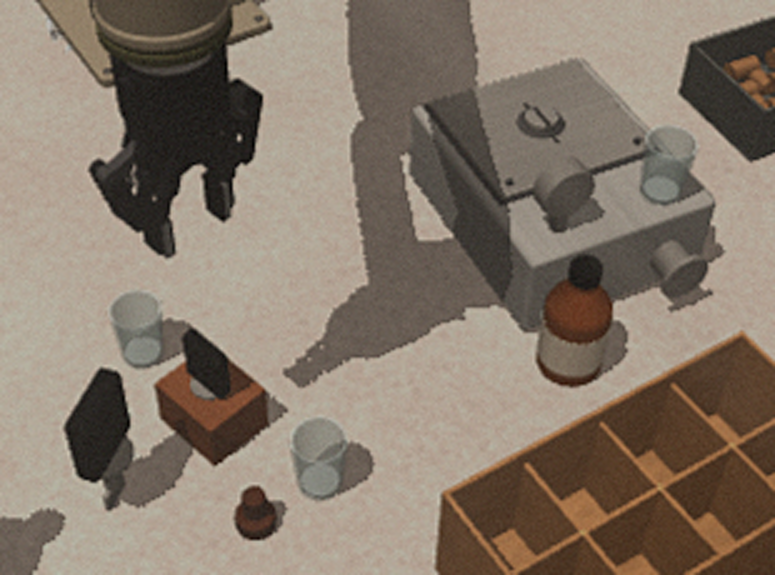

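View pics/t30.png

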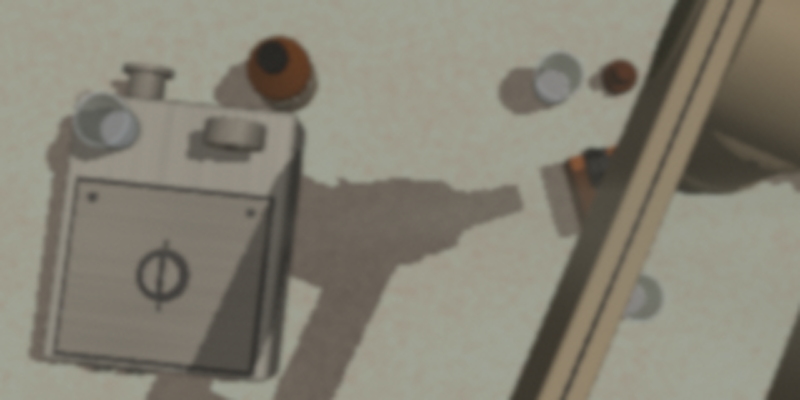

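```bash
python3 -c "
from plant import sign_off; print(sign_off())"
```

```text
the job is handed in; nothing more can be done
None
```

The lock is turned fully home against its stop. The small key is back upright in its oak block and let go of. I handed the job in at about 23 s, with the arm clear of everything.

- **Turning the lock:** The blade went to the bottom of the slot and touched it with about 8 N. I backed it off slightly, then turned clockwise while following the cover down about 4 mm. The turning torque stayed between 0.1 and 0.2 N m. It then rose to a highest reading of 0.36 N m, with the slot no longer following the tool, so I took that as the stop. I never read 0.5 N m, though I only read the torque between moves.
- **Checking the lock:** After lifting out, the wrist camera showed the slot at about −7.1° and the pump unit's x axis at about −6.9°, which agree within measuring error. One cruder estimate, from the head's centre to a raised mark, gave −4.5°. I put that down to the height difference between the head and the mark. The top view shows the slot in line with both marks.
- **Returning the key:** The collar touched down at the same height as when I first gripped it. The last wrist and scene pictures show the key upright in the block.
- **Other objects:** In the last pictures the three glasses, the stopper and the amber bottle are standing where they were. I compared them by eye and did not measure their positions.

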